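# Lock the focus of the evidence-table camera

### The arm

A 6-joint arm with a two-finger parallel gripper is mounted at the origin on the work surface. World frame = base frame: x ahead of the robot, y to its left, z up, the work surface at z = 0. Lengths are in m, angles in degrees, forces in N, time in s.
With the tool pointing down it reaches from about 0.375 to 0.975 m from the base axis. Payload 3.8 kg.
Tool frame: the origin (TCP) lies between the finger pads; the fingertips stand bot.tip_extent ahead of it and the grasp point (between the pads) lies 8 mm behind it (bot.tip_extent is the distance from the TCP to the fingertips, in m); z points along the fingers, y is the direction in which the jaws open and shut (so a half turn about z gives the same grasp; the last joint's range is limited). The gripper opens to 88 mm and grips with 3 to 60 N. Pads are 18 mm wide; open, the fingers measure 123 mm over their backs; the gripper's body (75 mm by 187 mm) begins 45 mm behind the grasp point.
Start: joints at [-70.926, 15.12, 91.902, -0, 72.978, -2.114], TCP at [0.244, -0.629, 0.25] pointing down, gripper open.
Joint ranges: [-150.88, 150.88], [-54.13, 125.18], [17.81, 147.31], [-75.09, 255.09], [0, 152.58], [-146.25, 146.25]. Speed limits (degrees/s): [147.25, 147.25, 180, 180, 180, 180].

### API

Orientations are given as [roll, pitch, yaw] about the fixed x, y, z axes, in that order (R = Rz(yaw) Ry(pitch) Rx(roll)).
In Python, from cell import status, vision, bot gives the robot as it stands. The module is installed in compiled form; this text tells all that it offers.
- The arm moves only by the shell command python3 -m crank 'ROWS' [OPENING]. ROWS is JSON, one flat list of numbers, 6 for each row, row after row: the shift along the tool's x, y, z in cm, then the turn, a rotation vector about the tool's x, y, z in degrees. A call has 1 to 20 rows; each row is the pose to reach, as a shift and turn from the pose measured when the call began, along the tool's axes at that moment; what a row does not reach only later rows make up. A row lasts 1/10 s, in which the tool goes at most 50 mm and 8.59 degrees, less where a joint would pass 70% of its speed; a pose out of reach is approached as far as the arm can. A call with a gripper value outside its range is refused whole. OPENING is the closure, from -1 (fully open) to 1 (shut), so that 0 is half open, set as the call begins (- or left out, the last holds). The fingers move at their own pace and stop on an object; the grip force is fixed at half the most. Time passes only in rows, so rows that repeat a pose let the fingers close. It gives the time, the measured TCP pose, the force and the opening at its end, in the units of the state.
- status.observe(): the state, without advancing time (a new reading comes with each control period).
- vision.get_image(name): name is "side" or "top" or "wrist"; returns (picture, depth): 400x640x3 uint8, red, green, blue; 400x640 float32, m along the optical axis (not along the pixel's ray), 0 where there is no reading.
- vision.camera_info(name): a dict with "intrinsics" (3x3 intrinsics, pixels), "T" (4x4, takes a point from camera to world coordinates). Camera axes: x right, y up, looking along -z (the intrinsics and any distortion apply to the point x, -y, -z); pixel columns grow to the right and rows downward; lengths in m; the calibration is good to about 2 mm. A picture is of the moment at which its call begins: read the wrist's pose just before it. camera_info takes no time and is no camera call; for the wrist camera it gives the pose at the moment of the call.
- bot.hand_in(): hands the job in, once; it reports no verdict.
The state is a dict: "clock": time; "q": joint angles; "qd": joint speeds; "joint_torque": joint torques, N m; "position": TCP position; "orientation": TCP orientation; "force": force on the tool from outside, world axes, zero at the start; "ft_torque": the same for the moment, N m; "gripper_width": finger opening in m.
Only numpy, scipy, OpenCV 4.12 (cv2) and the standard library are available. Lean on these libraries where they do the work, as an engineer would, in place of code of your own. Each camera call takes 0.05 s, during which the arm holds its last target.

### The job

Set the focus of the inspection camera and lock it: turn the lens barrel back until its white line points straight up the slope at the stud, then hang the yellow holding plate by its keyhole on the headed stud and slide it fully down the slope so that its fork holds the barrel. With the barrel so held, and only then, turn the knurled brass lock ring clockwise until it is tight at its stop, and let go, leaving the plate hanging in place and the barrel on its mark. Leave everything else on the table where it stands.

Things in the scene. Friction and masses are not known exactly. Their poses are not given: they have to be found in the camera images.
- camera: Grey wedge-shaped inspection camera, fixed; 150 mm deep, 130 wide, 55 tall at the front, 145 at the back. Origin: centre of underside. Its flat top face slopes 30 degrees, facing up and to its own -x (roughly at the robot). It stands left or right of the table's middle, the plate on the other side.
- stud: Headed stud square on the sloping face. Origin: centre of its foot, on the face. x up the slope, y across it, z square out of the face (30 degrees off vertical). Shank 8 mm diameter; head 16 diameter, 9 to 13 mm above the face. The face reaches 60 mm up, 110 mm down the slope, 65 mm sideways. The lens barrel's axis is parallel to this z, through stud-frame (-70, 0, 0) mm.
- barrel (a joint): Angle of the lens barrel (rad): 0 = on its mark (white line on its nose points straight up the slope at the stud, in line with the white line on the face); positive = clockwise seen from outside the face. Starts 0.4 to 0.9, travel -0.4 to 1.2. Turns at 0.035 N m, stays where left.
- nose_centre (a point): Middle of the barrel's black nose, on the axis, 62 mm above the face; x along its white line, z out of the face. Nose: 46 to 78 mm above the face, two flat sides 26 mm apart (y), 36 mm long (x). At the face the barrel has a steel collar 0 to 16 mm high with two flats 30 mm apart (y), 36 long (x), then a 30 mm round neck up to the ring at 28 mm.
- ring (a joint): Angle of the knurled brass lock ring relative to the barrel (rad): 0 loose, 1.3 tight at its stop; positive = clockwise seen from outside the face. Starts 0 to 0.2. It grips the barrel (0.10 N m) and drags it along unless that is held; turning the barrel carries the ring with it. Tight on a barrel on its mark, the ring's white mark also points straight up the slope.
- ring_centre (a point): Centre of the lock ring, on the barrel's axis, 37 mm above the face. Ring 44 mm diameter, 28 to 46 mm above the face, between collar and nose.
- plate: Yellow holding plate, 0.16 kg, 5 mm thick, 60 wide (y), x from -75 to +50 mm. Starts flat on the table. Origin: on the underside, where the stud's shank sits when locked; z out of the top. Keyhole: opening 24 x 24 mm centred at x = -30, narrowing to a slot 11 wide up to x = +4.5. Fork at the -x end: gap 32 mm wide from x = -50 outward, flared mouth, fits the collar's flats.
- plate_grip (a point): Middle of the plate's black upright grip (plate x = +38, y = 0, 22 mm above the underside): 10 mm thick in x, 32 wide in y, top 40 mm above the underside. Axes as the plate's. To hang: plate on the face, x up the slope, origin 30 mm up the slope of the stud's, so that the head passes the opening; then slide 30 mm down until the origins meet and the fork spans the collar.
- amber_bottle: bystander: small amber glass bottle with black cap, 40 mm diameter, 75 tall; origin at its underside
- red_pot: bystander: white sample pot with red lid, 52 mm diameter, 55 tall; origin at its underside
- blue_tub: bystander: white tub with blue lid, 84 mm diameter, 115 tall; origin at its underside
- dropper: bystander: amber dropper bottle, 32 mm diameter, 65 tall; origin at its underside
- small_jar: bystander: small blue jar with silver lid, 48 mm diameter, 70 tall; origin at its underside
- scale_bar: bystander: flat black-and-white photo scale bar, 150 x 22 x 6 mm; origin at its underside
- brush: bystander: brush, 170 mm long, lying; origin at its underside
Mind the look-alikes: they are no part of the job. What is shaped like the camera but green or red is not meant. Of the things shaped like the plate, the yellow one is meant.

How it is judged:
By the outcome, as a careful person would: the job done as asked, in the order asked, and still so for the second after the job is handed in, with the robot touching nothing.
It also fails if it takes over 64 s, if anything falls off the work surface, if the arm or the gripper's body presses on something with over 40 N, if the wrist force passes 120 N, or if a joint passes its speed limit or range.

## Working session

There is one attempt and no reset: what is moved stays moved. The work goes in short steps, Python scripts to look and compute and a shell command to move; the robot and the scene stay as the last step left them, time stands still between calls to the robot, and variables do not carry over. Pictures are saved under pics/ and viewed, and the job is handed in when it is done.

```bash
ls -la; mkdir -p pics
python3 - <<'E'
from cell import status, vision, bot
import cv2,numpy as np
s=status.observe(); print(s); print(bot.tip_extent)
for n in("side","top"):
    im,d=vision.get_image(n); cv2.imwrite(f'pics/{n}0.png',im[:,:,::-1]); np.savez(f'pics/{n}0.npz',im=im,d=d)
    c=vision.camera_info(n); print(n,c["intrinsics"],c["T"],[k for k in c])
E
```

```text
total 12
drwxr-xr-x  3 agent agent 4096 Dec  6 21:55 .
drwxr-xr-x 23 root  root  4096 Dec  6 21:55 ..
drwxr-xr-x  2 agent agent 4096 Dec  6 21:55 pics
{'clock': 0.0, 'q': array([-7.09258934e+01,  1.51677195e+01,  9.19798282e+01, -9.30848365e-04,
        7.29782738e+01, -2.11156949e+00]), 'qd': array([-0.04114405,  0.07254766,  0.07220748, -0.04458066, -0.00012104,
        0.06098843]), 'joint_torque': array([ 4.27984865e-03, -5.02105522e+01, -3.56870234e+01,  7.32983672e-02,
        2.93486752e-02, -1.87642927e-04]), 'position': array([ 0.24373877, -0.62872581,  0.24841835]), 'orientation': array([-1.79874231e+02, -3.74708696e-03,  2.11859454e+01]), 'force': array([ 0.32343685, -0.30115092, -0.59805082]), 'ft_torque': array([-0.00159419, -0.02401988,  0.02182674]), 'gripper_width': 0.08824149208919742}
0.011
side [[433.95667093   0.         320.92145729]
 [  0.         433.95667093 192.13823275]
 [  0.           0.           1.        ]] [[ 0.98976488  0.10356618 -0.09818111  0.38411665]
 [-0.14269915  0.71072336 -0.68884632 -0.83542905]
 [-0.00156157  0.69580626  0.71822783  0.94495759]
 [ 0.          0.          0.          1.        ]] ['intrinsics', 'T']
top [[438.35390659   0.         316.60391766]
 [  0.         438.35390659 196.51892392]
 [  0.           0.           1.        ]] [[ 0.02554478  0.9813532  -0.19050815  0.2589351 ]
 [-0.99947517  0.02886922  0.01469507 -0.00503976]
 [ 0.01992087  0.19003278  0.98157562  1.38852843]
 [ 0.          0.          0.          1.        ]] ['intrinsics', 'T']
```

View pics/side0.png

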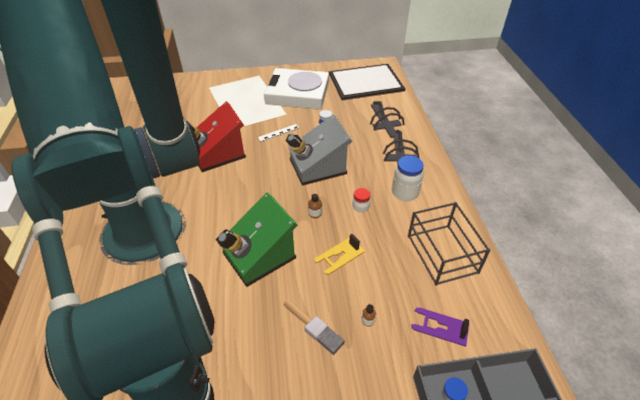

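View pics/top0.png

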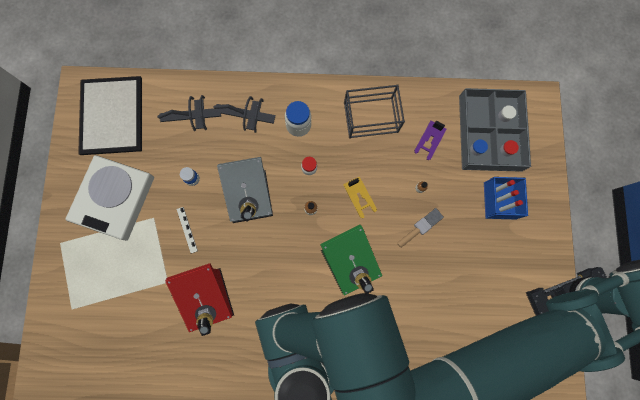

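The top view shows the grey wedge at (246,190), with look-alikes in red at (200,298) and green at (352,262). The yellow plate is at (358,197), and there's a purple look-alike at (430,140). The job names the grey camera and the yellow plate. I'll confirm both in enlarged crops.

```bash
cat > h.py <<'E'
import numpy as np,cv2
from scipy.spatial.transform import Rotation as R
def pts(K,T,d):
    v,u=np.mgrid[0:d.shape[0],0:d.shape[1]]
    x=(u-K[0,2])/K[0,0]*d; y=-(v-K[1,2])/K[1,1]*d
    P=np.stack([x,y,-d],-1)@T[:3,:3].T+T[:3,3]; P[d<=0]=np.nan
    return P
def ray(K,T,u,v):
    r=T[:3,:3]@np.array([(u-K[0,2])/K[0,0],-(v-K[1,2])/K[1,1],-1]); return T[:3,3],r
def onplane(K,T,u,v,p0,n):
    o,r=ray(K,T,u,v); return o+r*(np.dot(np.array(p0)-o,n)/np.dot(r,n))
def proj(K,T,p):
    c=(np.asarray(p)-T[:3,3])@T[:3,:3]; return np.array([K[0,0]*c[0]/-c[2]+K[0,2],-K[1,1]*c[1]/-c[2]+K[1,2]])
E
python3 - <<'E'
import cv2,numpy as np
t=cv2.imread('pics/top0.png'); s=cv2.imread('pics/side0.png')
a=cv2.resize(t[145:235,205:285],None,fx=5,fy=5,interpolation=2)
b=cv2.resize(t[165:225,330:390],(450,450),interpolation=2)
cv2.imwrite('pics/c1.png',np.hstack([a[:,:350+50],b[:,:400]]))
a=cv2.resize(s[110:190,280:360],(400,400),interpolation=2)
b=cv2.resize(s[225:285,305:375],(400,343),interpolation=2)
o=np.zeros((400,800,3),np.uint8);o[:,:400]=a;o[:343,400:]=b
cv2.imwrite('pics/c2.png',o)
E
```

```text
(no output)
```

View pics/c1.png

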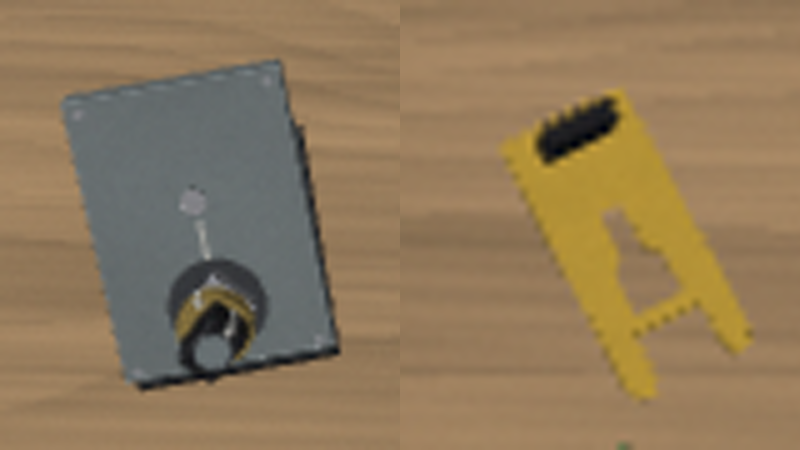

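View pics/c2.png

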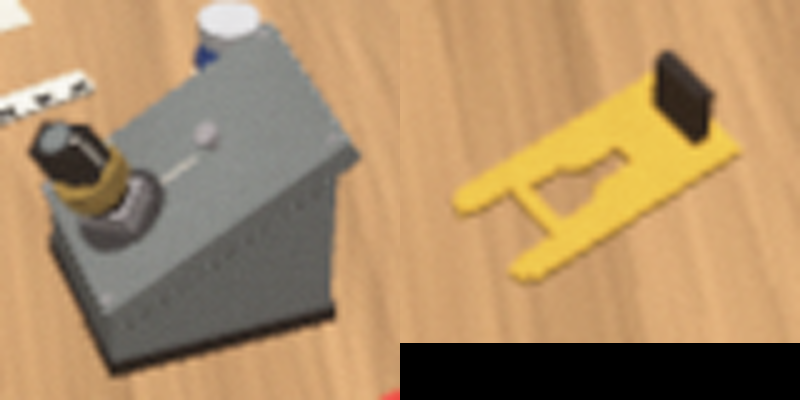

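The crops show the grey wedge, with its stud, white line, black nose and brass ring, and the yellow plate with keyhole, fork and black grip. Both are the ones meant. Next I'll measure the face plane, stud, barrel and plate.

Run:
```python
from h import *
from cell import vision
D={}
for n in("top","side"):
    z=np.load(f'pics/{n}0.npz'); c=vision.camera_info(n); K,T=c["intrinsics"],c["T"]
    P=pts(K,T,z['d']); D[n]=(z['im'],P,K,T)
    # table check
    print(n,"table z med",np.nanmedian(P[160:220,290:300,2]) if n=="top" else np.nanmedian(P[200:230,300:350,2]))
    im=z['im']; hsv=cv2.cvtColor(im,cv2.COLOR_RGB2HSV)
    # yellow plate
    m=cv2.inRange(hsv,(20,150,120),(32,255,255)); nl,l,st,ce=cv2.connectedComponentsWithStats(m)
    for i in np.argsort(-st[1:,4])[:3]+1: print(' yellow',st[i],ce[i])
    # face plane from depth
    box=(160,220,222,270) if n=="top" else (125,170,300,345)
    Q=P[box[0]:box[1],box[2]:box[3]].reshape(-1,3); Q=Q[np.isfinite(Q).all(1)]; Q=Q[Q[:,2]>0.03]
    rng=np.random.default_rng(0);best=None
    for _ in range(400):
        a,b,cc=Q[rng.choice(len(Q),3,False)];nn=np.cross(b-a,cc-a);L=np.linalg.norm(nn)
        if L<1e-6: continue
        nn/=L; nn*=np.sign(nn[2]) or 1
        if not .75<nn[2]<.95: continue
        k=np.abs((Q-a)@nn)<.003
        if best is None or k.sum()>best.sum(): best=k
    I=Q[best];c0=I.mean(0);nn=np.linalg.svd(I-c0)[2][2];nn*=np.sign(nn[2])
    print(n,'plane',c0,nn,'tilt',np.degrees(np.arccos(nn[2])),'yaw of slope-up',np.degrees(np.arctan2(-nn[1],-nn[0])),best.sum(),len(Q))
```

```text
top table z med 0.0006376367672789041
 yellow [344 177  33  41 504] [359.5515873  196.52579365]
top plane [0.52892725 0.1915478  0.10491236] [-0.48618434 -0.11141544  0.86672451] tilt 29.91979052495149 yaw of slope-up 12.907206967938025 1654 2475
side table z med -0.0019691805083791314
 yellow [315 238  49  36 633] [339.60347551 254.89889415]
 yellow [237 236   4   4   7] [238.28571429 237.71428571]
 yellow [228 248   4   2   6] [229.5 248.5]
side plane [0.52989996 0.17646249 0.10322417] [-0.48456967 -0.10565134  0.86834903] tilt 29.732651121130186 yaw of slope-up 12.29978149292849 1091 1860
```

Run:
```python
from h import *
from cell import vision
C={n:(lambda c:(c["intrinsics"],c["T"]))(vision.camera_info(n)) for n in("top","side")}
def tri(a,b):
    o1,r1=ray(*C["top"],*a);o2,r2=ray(*C["side"],*b)
    r1/=np.linalg.norm(r1);r2/=np.linalg.norm(r2)
    A=np.stack([r1,-r2],1);s=np.linalg.lstsq(A,o2-o1,rcond=None)[0]
    p,q=o1+s[0]*r1,o2+s[1]*r2;return (p+q)/2,np.linalg.norm(p-q)*1000
hd,e=tri((243.6,185.4),(321,137)); print('head',hd,e)
n=np.array([-.485,-.108,.8675]);n/=np.linalg.norm(n)
foot=hd-.013*n; print('foot',foot, 'plane resid', (foot-[.529,.1915,.1049])@n)
yaw=np.radians(12.6);Rw=R.from_euler('ZYX',[yaw,-np.pi/6,0]).as_matrix();print(Rw)
for h in(0,.037,.062,.078): print('axis',h,foot+Rw@[-.07,0,h])
# plate: mask contour at z=.005 top
z=np.load('pics/top0.npz');hsv=cv2.cvtColor(z['im'],cv2.COLOR_RGB2HSV)
for nm in("top","side"):
    im=np.load(f'pics/{nm}0.npz')['im'];hsv=cv2.cvtColor(im,cv2.COLOR_RGB2HSV)
    m=cv2.inRange(hsv,(18,120,90),(33,255,255));nl,l,st,ce=cv2.connectedComponentsWithStats(m);i=1+np.argmax(st[1:,4])
    v,u=np.nonzero(l==i);W=np.array([onplane(*C[nm],a,b,[0,0,.005],[0,0,1])[:2] for a,b in zip(u,v)])
    r=cv2.minAreaRect((W*1000).astype(np.float32));print(nm,r)
```

```text
head [0.53244095 0.19323789 0.11368872] 2.2390620977895255
foot [0.5387477  0.19464228 0.10240809] plane resid -0.007230739193712976
[[ 8.45168708e-01 -2.18143241e-01 -4.87958381e-01]
 [ 1.88917589e-01  9.75916762e-01 -1.09071621e-01]
 [ 5.00000000e-01 -6.93889390e-18  8.66025404e-01]]
axis 0 [0.47958589 0.18141804 0.06740809]
axis 0.037 [0.46153143 0.17738239 0.09945103]
axis 0.062 [0.44933247 0.1746556  0.12110166]
axis 0.078 [0.44152514 0.17291046 0.13495807]
top ((530.0730590820312, -164.59832763671875), (127.5927505493164, 62.510684967041016), 28.15076446533203)
side ((525.818115234375, -169.83523559570312), (129.162841796875, 64.16165924072266), 28.340015411376953)
```

```bash
cat >> h.py <<'E'
def pose(s=None):
    from cell import status
    s=s or status.observe(); return np.array(s['position']),R.from_euler('xyz',s['orientation'],degrees=True).as_matrix()
def delta(p,Rt):
    p0,R0=pose(); sh=R0.T@(np.asarray(p)-p0)*100; rv=R.from_matrix(R0.T@Rt).as_rotvec(degrees=True)
    print('delta',np.round(sh,2),np.round(rv,2),'| rows>=',max(np.linalg.norm(sh)/5,np.linalg.norm(rv)/8.59))
def down(yaw): return R.from_euler('xyz',[180,0,yaw],degrees=True).as_matrix()
E
python3 - <<'E'
from h import *
from cell import vision
c=vision.camera_info("wrist");p,r=pose();T=c["T"]
print(c["intrinsics"],'cam in tool',r.T@(T[:3,3]-p),'\n',r.T@T[:3,:3])
delta([.50,-.25,.40],down(75))
E
```

```text
[[312.92171156   0.         323.0812365 ]
 [  0.         312.92171156 203.8165043 ]
 [  0.           0.           1.        ]] cam in tool [ 0.07736939  0.00046662 -0.13465782] 
 [[ 1.61799766e-04  9.53407756e-01  3.01684645e-01]
 [ 9.99999921e-01 -4.46374415e-05 -3.95254025e-04]
 [-3.63371822e-04  3.01684686e-01 -9.53407687e-01]]
delta [ 37.58 -26.09 -15.09] [ -0.11  -0.06 -53.81] | rows>= 9.634913643249002
```

Run:
```python
from h import *
delta([.53,-.165,.27],down(118))
```

```text
delta [ 43.45 -32.9   -2.08] [-8.000e-02 -1.000e-01 -9.681e+01] | rows>= 11.27010408966221
```

```bash
python3 -m crank '[6,-5,-2,0,0,-8, 12,-9,-2,0,0,-16, 18,-14,-2,0,0,-24, 24,-18,-2,0,0,-32, 30,-23,-2,0,0,-40, 36,-27,-2,0,0,-48, 40,-30,-2,0,0,-56, 43.5,-33,-2,0,0,-64, 43.5,-33,-2,0,0,-72, 43.5,-33,-2,0,0,-80, 43.5,-33,-2,0,0,-88, 43.5,-33,-2,0,0,-97, 43.5,-33,-2,0,0,-97, 43.5,-33,-2,0,0,-97, 43.5,-33,-2,0,0,-97]' -1
python3 - <<'E'
from h import *
from cell import vision,status
s=status.observe();print(s['q'],s['clock'])
c=vision.camera_info("wrist");im,d=vision.get_image("wrist");np.savez('pics/w1.npz',im=im,d=d,K=c["intrinsics"],T=c["T"]);cv2.imwrite('pics/w1.png',im[:,:,::-1])
E
```

```text
clock: 1.6
position: [0.5295, -0.1647, 0.2689]
orientation: [-180.0, -0.1, 118.0]
force: [0.2, 0.2, -0.2]
gripper_width: 0.0879
[-1.98972374e+01  1.46461123e+00  1.05382112e+02  8.39130433e-02
  7.32572595e+01 -4.78877092e+01] 1.6
```

View pics/w1.png

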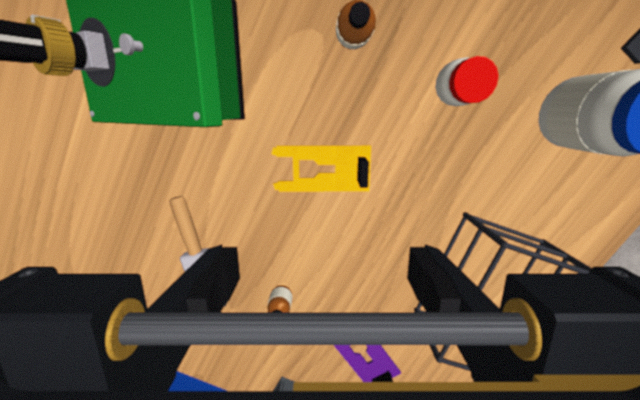

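The wrist view shows the yellow plate at (272–371, 145–192), with the fork to the left and the black grip at (363,172). I'll measure the plate from its mask.

Run:
```python
from h import *
z=np.load('pics/w1.npz');im,K,T=z['im'],z['K'],z['T'];P=pts(K,T,z['d'])
hsv=cv2.cvtColor(im,cv2.COLOR_RGB2HSV)
m=cv2.inRange(hsv,(18,120,90),(33,255,255));m[:130]=0;m[210:]=0
v,u=np.nonzero(m);W=np.array([onplane(K,T,a,b,[0,0,.005],[0,0,1])[:2] for a,b in zip(u,v)])*1000
r=cv2.minAreaRect(W.astype(np.float32));print(r)
print('yellow z med',np.nanmedian(P[m>0][:,2]))
a=np.radians(28);
for it in range(1):
  for yaw in (27,27.5,28,28.5,29):
    a=np.radians(yaw);q=W@np.array([[np.cos(a),-np.sin(a)],[np.sin(a),np.cos(a)]])
    print(yaw,np.round(np.percentile(q,[0.3,99.7],axis=0),1).tolist(), (q.max(0)-q.min(0)).round(1))
# grip top
b=(im.sum(2)<150).astype(np.uint8);b[:130]=0;b[210:]=0;b[:,:340]=0;b[:,385:]=0
Q=P[b>0];k=Q[:,2]>.032;print('grip',k.sum(),np.median(Q[k],0), Q[k].min(0),Q[k].max(0))
```

```text
((614.9926147460938, -121.25035095214844), (329.2905578613281, 64.63616943359375), 27.00007438659668)
yellow z med 0.004460481149889117
27 [[330.8, -419.3], [457.6, -356.2]] [329.3  64.6]
27.5 [[327.3, -422.4], [454.1, -360.1]] [328.8  66.4]
28 [[323.7, -425.4], [450.6, -364.0]] [328.3  68.2]
28.5 [[320.1, -429.1], [447.1, -366.9]] [327.8  70.8]
29 [[316.7, -432.7], [443.6, -369.9]] [327.5  73.4]
grip 193 [ 0.56956135 -0.14120455  0.03940967] [ 0.56029774 -0.1567547   0.03307293] [ 0.5798666  -0.12709943  0.04155216]
```

Run:
```python
from h import *
z=np.load('pics/w1.npz');im,K,T=z['im'],z['K'],z['T'];P=pts(K,T,z['d'])
hsv=cv2.cvtColor(im,cv2.COLOR_RGB2HSV)
m=cv2.inRange(hsv,(18,120,90),(33,255,255));m[:130]=0;m[210:]=0;m[:,:255]=0;m[:,385:]=0
v,u=np.nonzero(m);W=np.array([onplane(K,T,a,b,[0,0,.005],[0,0,1])[:2] for a,b in zip(u,v)])*1000
print(cv2.minAreaRect(W.astype(np.float32)))
# long edges: top & bottom of mask by column
for f in (np.min,np.max):
    E=[]
    for c in range(290,356):
        e=f(np.nonzero(m[:,c])[0])+(-.5 if f is np.min else .5);E.append(onplane(K,T,c,e,[0,0,.005],[0,0,1])[:2])
    vx,vy,x,y=cv2.fitLine(np.array(E,np.float32),cv2.DIST_HUBER,0,1e-6,1e-6).ravel();yaw=np.degrees(np.arctan(vy/vx))
    print('edge yaw',yaw,'pt',x,y)
    if f is np.min:A=(x,y)
    else:
        print('width',abs(-vy*(x-A[0])+vx*(y-A[1]))*1000)
b=(im.sum(2)<150).astype(np.uint8);b[:130]=0;b[210:]=0;b[:,:340]=0;b[:,385:]=0
Q=P[b>0];k=Q[:,2]>.037;G=(Q[k][:,:2]*1000).astype(np.float32);print('grip top',k.sum(),cv2.minAreaRect(G),G.mean(0))
```

```text
((526.2423095703125, -166.51748657226562), (129.3650360107422, 62.65618896484375), 27.985700607299805)
edge yaw 27.981499 pt 0.50073326 -0.145304
edge yaw 27.985714 pt 0.53464127 -0.19830555
width 62.71517
grip top 176 ((570.6956787109375, -142.3517303466797), (7.9817070960998535, 30.59650421142578), 26.501447677612305) [ 570.4638  -142.12175]
```

Run:
```python
from h import *
Rw=R.from_euler('ZYX',[np.radians(12.6),-np.pi/6,0]).as_matrix();foot=np.array([.5387,.1946,.106])
Rt=Rw@np.diag([-1,1,-1.])
for h in(.17,.2):print(foot+Rw@[-.07,0,h]);delta(foot+Rw@[-.07,0,h],Rt)
```

```text
[0.39658527 0.16283359 0.21822432]
delta [35.17  3.63  5.16] [-19.43 -25.7  -72.84] | rows>= 9.271799972349214
[0.38194651 0.15956144 0.24420508]
delta [35.57  2.18  2.56] [-19.43 -25.7  -72.84] | rows>= 9.271799972349214
```

```bash
python3 -m crank '[4,0,-2,-1.9,-2.5,-7.2, 8,0.4,-2,-3.8,-5,-14.4, 12,0.8,-2,-5.8,-7.6,-21.6, 16,1,-1,-7.7,-10.2,-28.8, 20,1.3,-1,-9.6,-12.7,-36, 24,1.6,0,-11.6,-15.3,-43.2, 28,1.9,1,-13.5,-17.8,-50.4, 32,2.1,2,-15.4,-20.4,-57.6, 35.5,2.2,2.5,-17.4,-23,-65, 35.5,2.2,2.5,-19.4,-25.7,-72.8, 35.5,2.2,2.5,-19.4,-25.7,-72.8, 35.5,2.2,2.5,-19.4,-25.7,-72.8]' -1
python3 - <<'E'
from h import *
from cell import vision,status
s=status.observe();print(s['q'],s['clock'])
c=vision.camera_info("wrist");im,d=vision.get_image("wrist");np.savez('pics/w2.npz',im=im,d=d,K=c["intrinsics"],T=c["T"]);cv2.imwrite('pics/w2.png',im[:,:,::-1])
E
```

```text
clock: 2.85
position: [0.3826, 0.1581, 0.2452]
orientation: [179.9, 30.0, -167.8]
force: [-0.2, -1.0, 0.3]
gripper_width: 0.0883
[ 23.34732102 -35.39199266 139.44302306  -7.51833432  46.66070174
 -75.10481183] 2.85
```

View pics/w2.png

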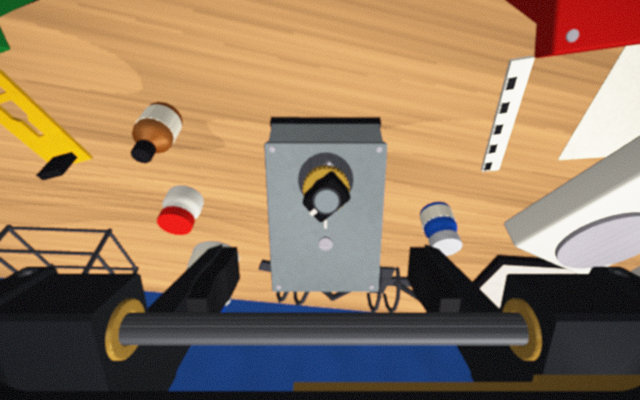

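Run:
```python
import cv2
im=cv2.imread('pics/w2.png')[110:300,255:400];cv2.imwrite('pics/w2c.png',cv2.resize(im,(458,600),interpolation=cv2.INTER_CUBIC))
```

```text
(no output)
```

View pics/w2c.png

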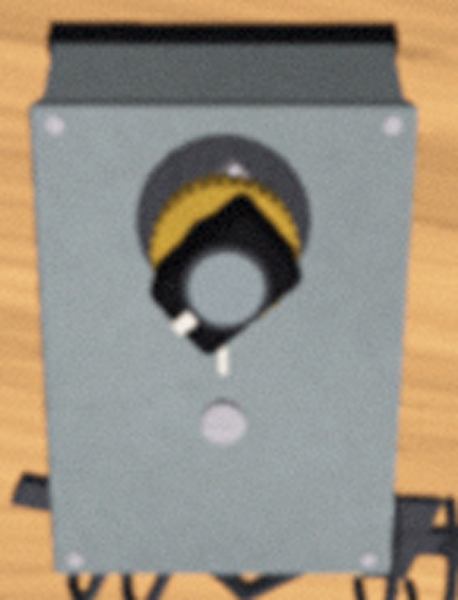

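Run:
```python
from h import *
z=np.load('pics/w2.npz');im,K,T,d=z['im'],z['K'],z['T'],z['d'];P=pts(K,T,d)
reg=np.zeros(d.shape,np.uint8)
cv2.fillPoly(reg,[np.array([[272,150],[298,150],[298,230],[355,230],[355,150],[380,150],[374,284],[278,284]])],1)
Q=P[(reg>0)&np.isfinite(P[...,0])]
for _ in range(4):
    c0=np.median(Q,0) if _==0 else Q.mean(0);n=np.linalg.svd(Q-c0,full_matrices=False)[2][2];n*=np.sign(n[2]);Q=Q[np.abs((Q-c0)@n)<.004]
c0=Q.mean(0);print('n',n,'tilt',np.degrees(np.arccos(n[2])),'yaw',np.degrees(np.arctan2(-n[1],-n[0])),len(Q),np.std((Q-c0)@n))
# corner screws & head on plane
f=lambda u,v,h:onplane(K,T,u,v,c0+h*n,n)
sc=lambda x,y:(255+x/3.159,110+y/3.159)
S=[f(*sc(*q),.0) for q in((55,126),(393,126),(75,561),(369,560))]
up1=S[2]-S[0];up2=S[3]-S[1];print('left/right len',np.linalg.norm(up1),np.linalg.norm(up2),'yaws',[np.degrees(np.arctan2(u[1],u[0])) for u in(up1,up2)],'widths',np.linalg.norm(S[0]-S[1]),np.linalg.norm(S[2]-S[3]))
nom=np.array([-np.sin(np.pi/6)*0,0,0])
stud=f(*sc(223,423),.013)-.013*n;print('stud foot',stud)
line=f(*sc(223,360),0)
lens=f(*sc(225,289),.078)-.078*n;print('lens base',lens,'dist',np.linalg.norm(lens-stud))
X=(up1+up2);X-=n*(X@n);X/=np.linalg.norm(X);Y=np.cross(n,X)
print('lens in stud frame',[(lens-stud)@a*1000 for a in(X,Y,n)],'yaw',np.degrees(np.arctan2(X[1],X[0])))
mk=f(*sc(184,324),.078)-.078*n;v=mk-lens;print('mark',v@X*1000,v@Y*1000,'cw deg',np.degrees(np.arctan2(-v@Y,v@X)))
print('origin from screws mean in stud fr',[(np.mean(S,0)-stud)@a*1000 for a in(X,Y)])
```

```text
n [-0.48880513 -0.10382364  0.86619293] tilt 29.98079703694234 yaw 11.991577615049415 9231 0.0006964664586319063
left/right len 0.1659400081539543 0.1656746006129207 yaws [np.float64(12.015698516133318), np.float64(12.097224836817464)] widths 0.11259960028000386 0.11280467972748293
stud foot [0.53570097 0.19371652 0.10948701]
lens base [0.47707028 0.18071731 0.07484276] dist 0.06933081059558292
lens in stud frame [np.float64(-69.32924445815335), np.float64(-0.46600504525626807), np.float64(-5.551115123125783e-14)] yaw 12.056429059901392
mark 9.930861741112087 -11.056747702573501 cw deg 48.07070414189937
origin from screws mean in stud fr [np.float64(-19.220709236717184), np.float64(0.05478222733975596)]
```

```bash
cat >> h.py <<'E'
Rw=R.from_euler('ZYX',[np.radians(12.05),-np.pi/6,0]).as_matrix();STUD=np.array([.5357,.1937,.1095])
def tool(ang=0): # tool looking onto face, tool x downslope, turned ang deg ccw about face normal
    return Rw@R.from_euler('z',ang,degrees=True).as_matrix()@np.diag([-1,1,-1.])
def sp(x,y,h): return STUD+Rw@(np.array([x,y,h])/1000)
def instud(p,r): return Rw.T@(p-STUD)*1000, R.from_matrix(Rw.T@r@np.diag([-1,1,-1.])).as_rotvec(degrees=True)
E
python3 - <<'E'
from h import *
delta(sp(-69.8,0,120),tool(-48)); delta(sp(-69.8,0,62),tool(-48));print(instud(*pose()))
E
```

```text
delta [0.22 0.28 7.61] [ 0.14 -0.06 48.1 ] | rows>= 5.599448927737437
delta [ 0.22  0.27 13.41] [ 0.14 -0.06 48.1 ] | rows>= 5.599448927737437
(array([-67.62090575,  -3.02810275, 196.1236028 ]), array([ 0.14267348, -0.00479673,  0.09906699]))
```

```bash
python3 -m crank '[0.2,0.3,1,0,0,8, 0.2,0.3,2,0,0,16, 0.2,0.3,3,0,0,24, 0.2,0.3,4,0,0,32, 0.2,0.3,5,0,0,40, 0.2,0.3,6,0,0,48, 0.2,0.3,7.6,0.1,0,48, 0.2,0.3,7.6,0.1,0,48, 0.2,0.3,7.6,0.1,0,48]' -1
python3 - <<'E'
from h import *
from cell import vision,status
s=status.observe();print(s['q'],s['clock'],s['force'])
print(instud(*pose()));delta(sp(-69.8,0,62),tool(-48))
c=vision.camera_info("wrist");im,d=vision.get_image("wrist");np.savez('pics/w3.npz',im=im,d=d,K=c["intrinsics"],T=c["T"]);cv2.imwrite('pics/w3.png',im[:,:,::-1])
E
```

```text
clock: 3.8
position: [0.4186, 0.1678, 0.1787]
orientation: [156.9, 19.5, 139.9]
force: [0.3, -0.8, -0.7]
gripper_width: 0.0883
[ 22.47776561 -25.18931838 141.35118058  -9.17542657  34.72467378
 -25.28504374] 3.8 [ 0.27902537 -0.79466345 -0.72110737]
(array([-69.28055045,  -0.90655553, 119.89790237]), array([ -0.08967582,   0.10123479, -48.08532724]))
delta [0.1  0.03 5.79] [-0.12 -0.05 -0.09] | rows>= 1.1581465829635242
```

View pics/w3.png

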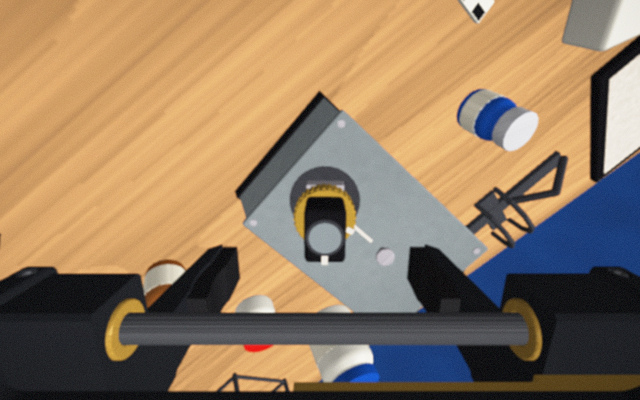

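The nose is square and centred between the fingers at column 324. I'll descend and close.

```bash
python3 -m crank '[0.1,0,1.5,0,0,0, 0.1,0,3,0,0,0, 0.1,0,4.5,0,0,0, 0.1,0,5.8,0,0,0, 0.1,0,5.8,0,0,0, 0.1,0,5.8,0,0,0]' -1 && python3 -m crank '[0,0,0,0,0,0, 0,0,0,0,0,0, 0,0,0,0,0,0, 0,0,0,0,0,0, 0,0,0,0,0,0, 0,0,0,0,0,0, 0,0,0,0,0,0,0,0,0,0,0,0]' 1
python3 - <<'E'
from h import *
from cell import status
s=status.observe();print(s['force'],s['ft_torque'],s['gripper_width']);print(instud(*pose()))
E
```

```text
clock: 4.45
position: [0.4465, 0.1746, 0.1293]
orientation: [156.8, 19.5, 139.9]
force: [-0.4, -0.2, 0.2]
gripper_width: 0.0879
clock: 5.25
position: [0.4465, 0.1746, 0.1293]
orientation: [156.8, 19.5, 139.9]
force: [-0.3, 1.5, 0.3]
gripper_width: 0.0264
[-0.2984924   1.45811947  0.28267278] [ 0.09356198 -0.00853976  0.06260324] 0.02644459862190721
(array([-6.91022162e+01, -5.29475532e-02,  6.27240945e+01]), array([-4.13957956e-02,  2.60152755e-02, -4.80862683e+01]))
```

```bash
python3 -m crank '[0,0,0,0,0,-6, 0,0,0,0,0,-12, 0,0,0,0,0,-18, 0,0,0,0,0,-24, 0,0,0,0,0,-30, 0,0,0,0,0,-36, 0,0,0,0,0,-42, 0,0,0,0,0,-46, 0,0,0,0,0,-48, 0,0,0,0,0,-48, 0,0,0,0,0,-48]' 1
python3 - <<'E'
from h import *
from cell import status
s=status.observe();print(s['force'],s['ft_torque'],s['gripper_width']);print(instud(*pose()))
E
```

```text
clock: 6.35
position: [0.4466, 0.1748, 0.1294]
orientation: [179.9, 30.0, -168.1]
force: [1.1, 1.2, 0.0]
gripper_width: 0.0257
[1.11799066 1.19959296 0.00152907] [0.25349761 0.13706714 0.04938876] 0.025701020144579256
(array([-68.96821164,   0.08012095,  62.74241005]), array([-0.0117562 ,  0.02422508, -0.1397132 ]))
```

```bash
python3 -m crank '[0,0,0,0,0,0, 0,0,0,0,0,0, 0,0,0,0,0,0, 0,0,0,0,0,0, 0,0,0,0,0,0]' -1 && python3 -m crank '[0,0,-3,0,0,0, 0,0,-6,0,0,0, 0,0,-10,0,0,0, 0,0,-14,0,0,0, 0,0,-14,0,0,0, 0,0,-14,0,0,0]' -1
cat > look.py <<'E'
import sys
from h import *
from cell import vision,status
n=sys.argv[1];cam=sys.argv[2] if len(sys.argv)>2 else "wrist"
s=status.observe();print(s['q'].round(1),s['clock'],s['force'].round(1),instud(*pose()))
c=vision.camera_info(cam);im,d=vision.get_image(cam);np.savez(f'pics/{n}.npz',im=im,d=d,K=c["intrinsics"],T=c["T"]);cv2.imwrite(f'pics/{n}.png',im[:,:,::-1])
E
python3 look.py w4; python3 -c "
import cv2
im=cv2.imread('pics/w4.png')[110:300,255:400];cv2.imwrite('pics/w4c.png',cv2.resize(im,(458,600),interpolation=cv2.INTER_CUBIC))"
```

```text
clock: 6.85
position: [0.4466, 0.1747, 0.1293]
orientation: [179.9, 30.0, -168.1]
force: [0.4, -0.3, -0.0]
gripper_width: 0.0635
clock: 7.45
position: [0.3785, 0.1604, 0.2522]
orientation: [179.9, 30.2, -168.1]
force: [-0.1, 0.2, -1.1]
gripper_width: 0.0882
[ 24.4 -36.2 139.1  -8.3  47.7 -73.5] 7.45 [-0.1  0.2 -1.1] (array([-67.78949852,   0.27643203, 203.8681131 ]), array([ 0.03218125, -0.17432098, -0.15585925]))
```

View pics/w4c.png

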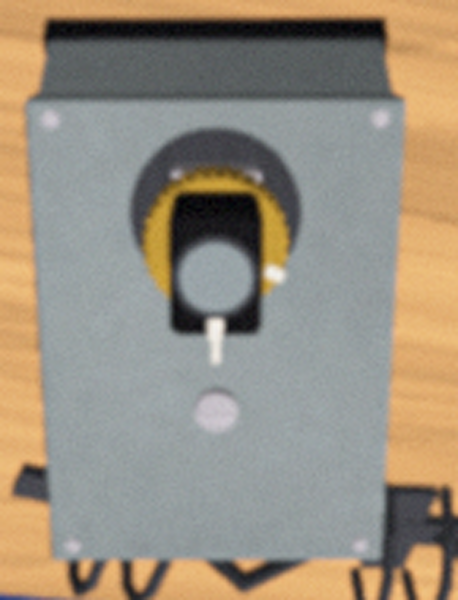

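The white line on the nose lies in line with the face line and the stud (column about 215 in the crop), so the barrel is on its mark. The ring's mark is at right (275,273) and still needs about 70° clockwise. Now the plate.

Run:
```python
from h import *
delta([.5707,-.1426,.16],down(117.98))
```

```text
delta [ -6.42 -33.61  14.09] [19.37 25.62 72.13] | rows>= 9.192055895144875
```

```bash
python3 -m crank '[0,-3.5,0,0,0,0, -0.6,-7,0.5,2,2.6,7.2, -1.3,-11,1,4,5.2,14.6, -2,-15,2.5,6,7.8,22, -2.7,-18.5,4,8,10.4,29.2, -3.4,-22,6,10,13,36.4, -4.2,-25.5,8,12,15.6,43.6, -5,-29,10,14,18.2,51, -5.7,-31.5,12,16,20.8,58.2, -6.4,-33.6,14.1,18,23.4,65.4, -6.4,-33.6,14.1,19.4,25.6,72.1, -6.4,-33.6,14.1,19.4,25.6,72.1, -6.4,-33.6,14.1,19.4,25.6,72.1]' -1; python3 look.py w5
python3 - <<'E'
from h import *
delta([.5707,-.1426,.028],down(117.98))
E
```

```text
clock: 8.8
position: [0.5696, -0.1425, 0.1572]
orientation: [-179.8, -0.1, 118.1]
force: [-0.4, 0.7, 0.9]
gripper_width: 0.088
[-1.650e+01  1.010e+01  1.082e+02 -1.000e-01  6.190e+01 -4.460e+01] 8.8 [-0.4  0.7  0.9] (array([  -8.27418803, -335.8466503 ,   59.82200079]), array([-19.40364858,  25.86589738, -72.11938757]))
delta [-0.1   0.11 13.01] [-0.11 -0.04  0.15] | rows>= 2.6011869206700027
```

View pics/w5.png

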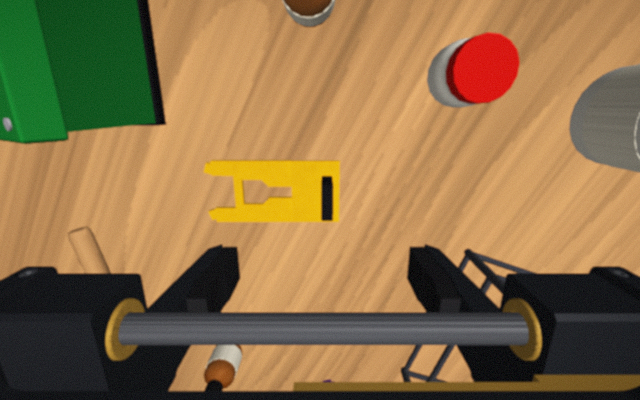

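Run:
```python
from h import *
for n in('side0','top0'):
    z=np.load(f'pics/{n}.npz')
    from cell import vision
    c=vision.camera_info(n[:-1]);P=pts(c["intrinsics"],c["T"],z['d']).reshape(-1,3);P=P[np.isfinite(P).all(1)&(P[:,2]>.03)&(P[:,2]<.2)]
    a=np.radians(28);q=(P[:,:2]-[.5707,-.1426])@np.array([[np.cos(a),-np.sin(a)],[np.sin(a),np.cos(a)]])
    k=(abs(q[:,0])<.14)&(abs(q[:,1])<.13)&~((abs(q[:,0])<.02)&(abs(q[:,1])<.03))
    print(n,k.sum());i=np.nonzero(k)[0][::max(1,k.sum()//12)];print(np.c_[q[i]*1000,P[i,2]*1000].round())
```

```text
side0 359
[[ 120.  124.   50.]
 [ 105.  116.   53.]
 [  97.  111.   55.]
 [ 124.   90.   51.]
 [ 107.   91.   52.]
 [  95.   91.   52.]
 [  90.   89.   49.]
 [  97.   83.   41.]
 [ 139.  -67.   94.]
 [ 128.  -95.  101.]
 [ 124. -110.   99.]
 [ 132.  -87.   50.]
 [ 123. -118.   51.]]
top0 329
[[ 133. -114.  102.]
 [ 129. -104.  107.]
 [ 137.  -83.   59.]
 [ 127.   96.   54.]
 [ 119.   97.   56.]
 [ 115.  102.   56.]
 [ 112.  114.   59.]
 [ 112.  125.   54.]
 [ 113.  128.   30.]
 [  97.  118.   46.]
 [-136.   73.  137.]
 [-135.  102.  138.]
 [-137.  125.  141.]]
```

```bash
python3 -m crank '[-0.1,0.1,4,0,0,0.1, -0.1,0.1,8,0,0,0.1, -0.1,0.1,11,0,0,0.1, -0.1,0.1,12.9,-0.1,0,0.1, -0.1,0.1,12.9,-0.1,0,0.1, -0.1,0.1,12.9,-0.1,0,0.1]' -1 && python3 -m crank '[0,0,0,0,0,0, 0,0,0,0,0,0, 0,0,0,0,0,0, 0,0,0,0,0,0, 0,0,0,0,0,0, 0,0,0,0,0,0, 0,0,0,0,0,0,0,0,0,0,0,0,0,0,0,0,0,0,0,0,0,0,0,0]' 1
python3 look.py w6
```

```text
clock: 9.45
position: [0.5702, -0.1422, 0.0296]
orientation: [180.0, -0.0, 118.1]
force: [0.4, 0.0, -0.1]
gripper_width: 0.0883
clock: 10.45
position: [0.5703, -0.1422, 0.0296]
orientation: [180.0, -0.0, 118.1]
force: [0.7, 0.5, -0.2]
gripper_width: 0.0104
[-16.4  18.8 112.8   0.   48.3 -44.6] 10.45 [ 0.7  0.5 -0.2] (array([ -71.35828855, -335.67796452,  -51.07520325]), array([-19.30073245,  25.68618952, -72.15327073]))
```

View pics/w6.png

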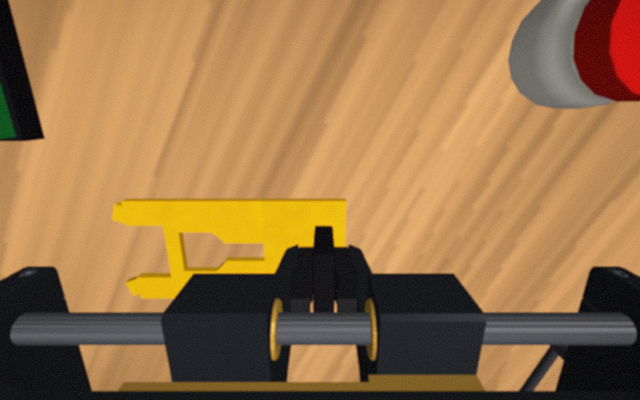

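Run:
```python
from h import *
print(sp(68,.5,119.6));delta(sp(68,.5,119.6),tool(-90))
z=np.load('pics/w6.npz');im,K,T=z['im'],z['K'],z['T']
hsv=cv2.cvtColor(im,cv2.COLOR_RGB2HSV);m=cv2.inRange(hsv,(18,140,90),(33,255,255))
p,r=pose();f=lambda u,v:(r.T@(onplane(K,T,u,v,[0,0,.005],[0,0,1])-p))*1000
for c in(145,155,200,230,260):
    v=np.nonzero(m[180:310,c])[0]+180;print(c,v.min(),v.max(),f(c,v.min()-.5).round(1),f(c,v.max()+.5).round(1))
for rr in (212,290): 
    u=np.nonzero(m[rr,:360])[0];print(rr,u.min(),u.max(),f(u.min()-.5,rr).round(1),f(u.max()+.5,rr).round(1))
```

```text
[0.5347054  0.19399895 0.24707664]
delta [ 31.33  12.71 -21.73] [-29.78  -4.23  15.69] | rows>= 8.038558741394537
145 198 299 [ 30.9 -95.3  24.6] [ -31.9 -106.1   24.6]
155 198 298 [ 30.9 -90.   24.6] [ -31.2 -100.1   24.6]
200 198 273 [ 30.9 -66.2  24.6] [-14.6 -71.5  24.6]
230 198 273 [ 30.9 -50.2  24.6] [-14.6 -54.3  24.6]
260 198 273 [ 30.9 -34.3  24.6] [-14.6 -37.1  24.6]
212 112 346 [  22.8 -114.7   24.6] [22.8 11.7 24.6]
290 129 181 [ -25.5 -114.6   24.6] [-25.5 -83.6  24.6]
```

```bash
python3 -m crank '[0,0,-4,0,0,0, 0,0,-8,0,0,0, 0,0,-12,0,0,0, 0,0,-16,0,0,0, 0,0,-20,0,0,0, 2,1,-23.5,-3,-0.4,1.6, 6,2.5,-25,-6,-0.8,3.2, 10,4,-25,-10,-1.4,5.2, 14,6,-25,-14,-2,7.4, 18,8,-25,-18,-2.5,9.5, 22,9.5,-25,-22,-3.1,11.6, 26,11,-24,-26,-3.7,13.7, 30,12.4,-22.5,-29.8,-4.2,15.7, 31.3,12.7,-21.7,-29.8,-4.2,15.7, 31.3,12.7,-21.7,-29.8,-4.2,15.7, 31.3,12.7,-21.7,-29.8,-4.2,15.7]' 1; python3 look.py w7;python3 look.py s7 side
python3 - <<'E'
from h import *
delta(sp(68,.4,119.6),tool(-90))
a=cv2.imread('pics/w7.png');b=cv2.imread('pics/s7.png')[60:230,230:410]
cv2.imwrite('pics/c7.png',np.hstack([cv2.resize(a,(480,300)),cv2.resize(b,(318,300))]))
E
```

```text
clock: 12.1
position: [0.5344, 0.1937, 0.2463]
orientation: [150.1, 0.0, 102.1]
force: [-0.5, 0.5, -2.1]
gripper_width: 0.0096
[ 19.6 -13.2 125.8  -6.1  37.8  11.2] 12.1 [-0.5  0.5 -2.1] (array([ 67.33092361,   0.29377053, 119.13953216]), array([-1.86836971e-02,  6.87358493e-02, -8.99415945e+01]))
[ 19.5 -13.2 125.7  -6.1  37.8  11.3] 12.15 [ 0.   0.2 -1.4] (array([ 68.32218116,  -0.31563849, 119.52607787]), array([ 2.09282672e-02, -1.27330159e-02, -9.00181862e+01]))
delta [ 0.11 -0.08  0.01] [ 0.06  0.01 -0.07] | rows>= 0.02836011971980424
```

View pics/c7.png

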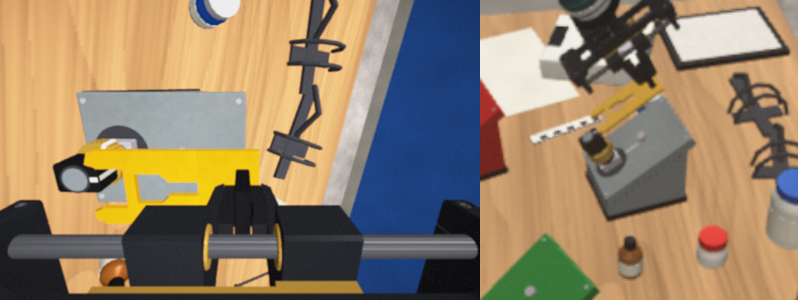

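```bash
python3 -m crank '[0.1,0,2,0,0,0, 0.1,0,4,0,0,0, 0.1,0,6,0,0,0, 0.1,0,7.2,0,0,0, 0.1,0,7.2,0,0,0, 0.1,0,7.2,0,0,0]' 1; python3 look.py w8
python3 - <<'E'
from h import *
a=cv2.imread('pics/w8.png')[120:330,80:400]
cv2.imwrite('pics/c8.png',cv2.resize(a,(800,525),interpolation=2))
E
```

```text
clock: 12.8
position: [0.5712, 0.2008, 0.1857]
orientation: [149.9, -0.0, 101.9]
force: [0.8, -0.3, -1.5]
gripper_width: 0.0098
[ 18.9  -4.9 125.7  -7.1  29.5  12.2] 12.8 [ 0.8 -0.3 -1.5] (array([69.46281997, -0.48873856, 47.86776601]), array([ 1.51685158e-02, -9.38759510e-02, -9.01266205e+01]))
```

View pics/c8.png

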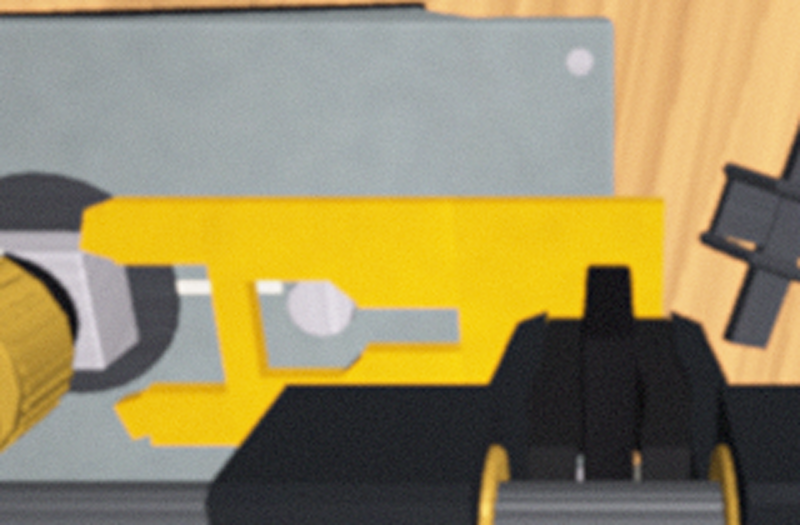

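Run:
```python
from h import *
z=np.load('pics/w8.npz');K,T=z['K'],z['T'];n=Rw[:,2]
f=lambda u,v,h:(Rw.T@(onplane(K,T,80+u/2.5,120+v/2.5,STUD+h*n,n)-STUD)*1000).round(1)
print('head',f(320,306,.013))
t=.0233
for nm,q in dict(outer=(450,197),outer2=(190,446),grip_end=(663,300),slot_end=(459,328),slot_t=(420,309),slot_b=(420,344),open_l=(260,340),open_t=(280,281),open_b=(300,374),tine1=(230,265),tine2=(230,384)).items(): print(nm,f(*q,t),'face-corner' )
print('screw',f(580,61,0),'line',f(268,287,0),f(193,287,0))
```

```text
head [ 0.5 -0.5 13. ]
outer [35.2 29.5 23.3] face-corner
outer2 [-30.1 -31.9  23.3] face-corner
grip_end [81.   5.5 23.3] face-corner
slot_end [35.3 -1.3 23.3] face-corner
slot_t [26.9  3.4 23.3] face-corner
slot_b [26.2 -5.2 23.3] face-corner
open_l [-9.8 -4.1 23.3] face-corner
open_t [-3.4 10.2 23.3] face-corner
open_b [ -1.8 -12.8  23.3] face-corner
tine1 [-13.9  14.   23.3] face-corner
tine2 [-18.2 -15.3  23.3] face-corner
screw [62.4 55.2 -0. ] line [-17.2  -1.2  -0. ] [-36.2  -1.1   0. ]
```

```bash
python3 -m crank '[0.05,0,0.5,0,0,0, 0.05,0,1,0,0,0, 0.05,0,1.3,0,0,0, 0.05,0,1.5,0,0,0, 0.05,0,1.6,0,0,0, 0.05,0,1.6,0,0,0]' 1; python3 look.py w9
python3 - <<'E'
from h import *
a=cv2.imread('pics/w9.png')[120:330,80:400]
cv2.imwrite('pics/c9.png',cv2.resize(a,(800,525),interpolation=2))
E
```

```text
clock: 13.45
position: [0.579, 0.2033, 0.1722]
orientation: [149.9, -0.0, 101.9]
force: [0.3, -0.2, -2.0]
gripper_width: 0.0096
[ 18.9  -3.  125.6  -7.4  27.7  12.6] 13.45 [ 0.3 -0.2 -2. ] (array([69.72909639,  0.31899026, 32.11436902]), array([ 5.76152783e-02, -1.07011798e-01, -9.01089498e+01]))
```

View pics/c9.png

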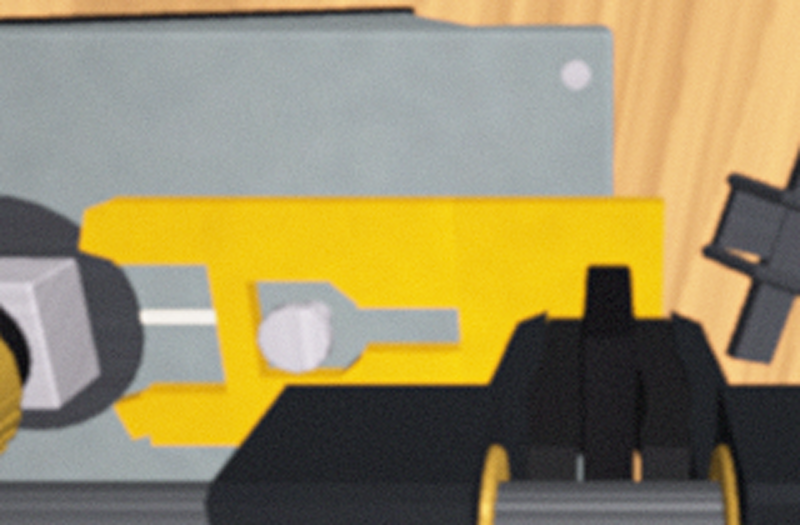

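Run:
```python
from h import *
z=np.load('pics/w9.npz');K,T=z['K'],z['T'];n=Rw[:,2]
f=lambda u,v,h:(Rw.T@(onplane(K,T,80+u/2.5,120+v/2.5,STUD+h*n,n)-STUD)*1000).round(1)
print('head',f(293,338,.013))
t=.0075
for nm,q in dict(outer=(450,197),outer2=(190,446),slot_end=(459,328),slot_t=(420,309),slot_b=(420,344),open_l=(260,360),open_t=(280,281),open_b=(300,374),tine1=(190,265),tine2=(190,384)).items(): print(nm,f(*q,t))
print('screw',f(575,74,0),'line',f(145,318,0),f(210,318,0))
```

```text
head [ 0.4 -0.1 13. ]
outer [35.5 30.3  7.5]
outer2 [-29.8 -31.1   7.5]
slot_end [35.6 -0.5  7.5]
slot_t [27.1  4.2  7.5]
slot_b [26.5 -4.4  7.5]
open_l [-10.2  -8.4   7.5]
open_t [-3.2 11.   7.5]
open_b [ -1.5 -12.    7.5]
tine1 [-22.4  14.9   7.5]
tine2 [-27.1 -14.5   7.5]
screw [62.1 55.2 -0. ] line [-39.3  -1.4  -0. ] [-24.1  -1.4  -0. ]
```

```bash
python3 -m crank '[0,0,0.1,0,0,0, 0,-0.4,0.1,0,0,0, 0,-0.8,0.1,0,0,0, 0,-1.2,0.1,0,0,0, 0,-1.5,0.1,0,0,0, 0,-1.5,0.1,0,0,0]' 1; python3 look.py w10
python3 - <<'E'
from h import *
a=cv2.imread('pics/w10.png')[120:330,80:400]
cv2.imwrite('pics/c10.png',cv2.resize(a,(800,525),interpolation=2))
E
```

```text
clock: 14.1
position: [0.566, 0.2005, 0.1633]
orientation: [149.9, -0.0, 101.9]
force: [0.7, -0.3, -1.1]
gripper_width: 0.0096
[ 19.1  -3.8 127.4  -7.9  26.8  13.2] 14.1 [ 0.7 -0.3 -1.1] (array([53.82040744,  0.29606686, 31.05754826]), array([ 1.80425539e-02, -7.50618412e-02, -9.01025370e+01]))
```

View pics/c10.png

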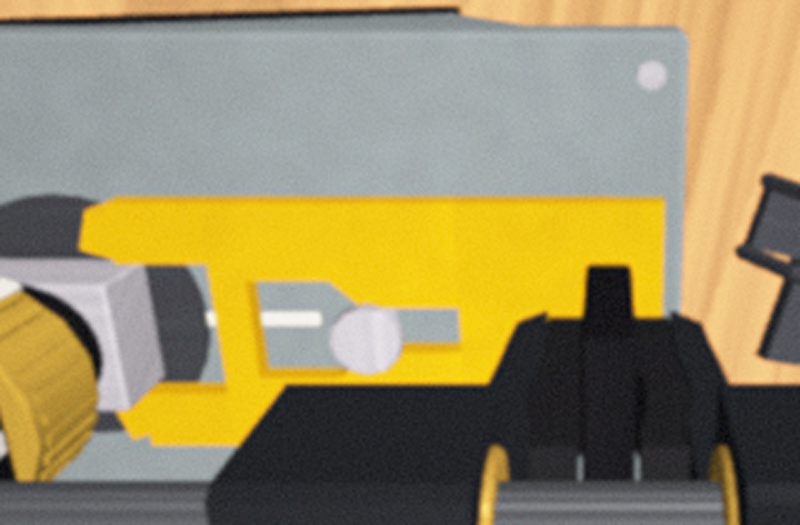

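Run:
```python
from h import *
a=cv2.imread('pics/w10.png')[190:300,80:190]
cv2.imwrite('pics/c10b.png',cv2.resize(a,(600,600),interpolation=2))
```

```text
(no output)
```

View pics/c10b.png

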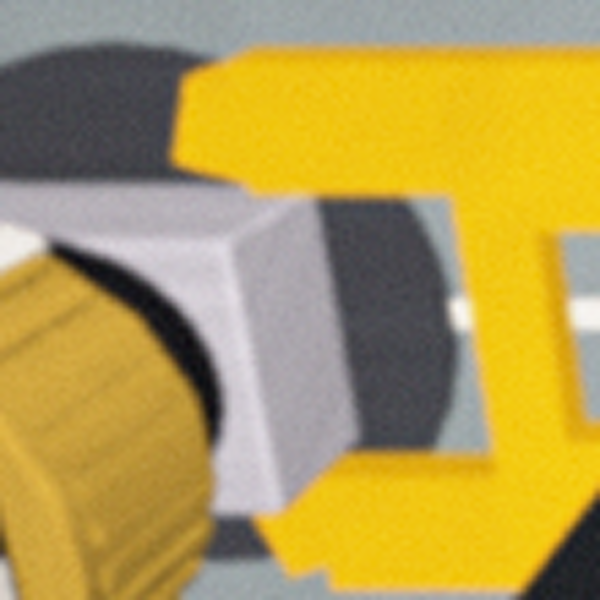

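Run:
```python
from h import *
z=np.load('pics/w10.npz');K,T=z['K'],z['T'];n=Rw[:,2]
f=lambda u,v,h:(Rw.T@(onplane(K,T,80+u/5.4545,190+v/5.4545,STUD+h*n,n)-STUD)*1000).round(1)
print('collar',f(233,240,.016),f(278,510,.016))
for t in(.0055,.0065): print('fork',f(400,196,t),f(400,470,t),'outer',f(400,52,t))
print('line',f(585,312,0),'head')
g=lambda u,v,h:f((u/2.5)*5.4545,(v/2.5-70)*5.4545,h)
print('head top',g(367,343,.013),'slot end',g(459,328,.0065),'slot',g(430,309,.0065),g(430,346,.0065))
```

```text
collar [-50.8  14.2  16. ] [-52.  -15.1  16. ]
fork [-40.3  14.5   5.5] [-45.5 -16.8   5.5] outer [-37.8  29.6   5.5]
fork [-39.7  14.9   6.5] [-44.9 -16.2   6.5] outer [-37.3  29.9   6.5]
line [-26.  -1.   0.] head
head top [ 0.8 -0.8 13. ] slot end [19.7 -0.5  6.5] slot [13.5  4.2  6.5] [12.8 -5.   6.5]
```

```bash
python3 -m crank '[0,-0.3,0,0,0,0, 0,-0.6,0,0,0,0, 0,-0.9,0,0,0,0, 0,-1.2,0,0,0,0, 0,-1.2,0,0,0,0]' 1; python3 look.py w11
python3 - <<'E'
from h import *
a=cv2.imread('pics/w11.png')[120:330,80:400]
cv2.imwrite('pics/c11.png',cv2.resize(a,(800,525),interpolation=2))
E
```

```text
clock: 14.65
position: [0.5556, 0.1983, 0.1571]
orientation: [150.0, -0.0, 101.9]
force: [-0.3, 0.3, -1.2]
gripper_width: 0.0096
[ 19.2  -4.6 128.8  -8.3  26.1  13.8] 14.65 [-0.3  0.3 -1.2] (array([41.47396037,  0.32063878, 30.97426731]), array([ 3.94727852e-03, -6.05399302e-02, -9.00985851e+01]))
```

View pics/c11.png

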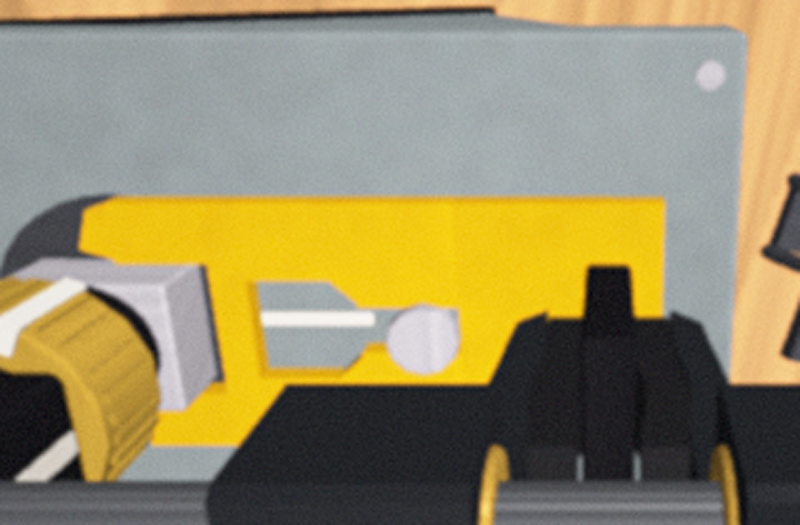

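```bash
python3 -m crank '[0,-0.1,0,0,0,0, 0,-0.2,0,0,0,0, 0,-0.25,0,0,0,0, 0,-0.3,0,0,0,0, 0,-0.3,0,0,0,0]' 1; python3 look.py w12
python3 - <<'E'
from h import *
z=np.load('pics/w12.npz')
a=cv2.imread('pics/w12.png')[120:330,80:400]
cv2.imwrite('pics/c12.png',cv2.resize(a,(800,525),interpolation=2))
E
```

```text
clock: 15.2
position: [0.5534, 0.1978, 0.1558]
orientation: [149.9, -0.0, 101.9]
force: [0.5, 0.4, -1.5]
gripper_width: 0.0095
[ 19.3  -4.7 129.2  -8.4  25.9  13.9] 15.2 [ 0.5  0.4 -1.5] (array([38.89572121,  0.34485071, 31.05098368]), array([ 3.10526940e-02, -8.25333856e-02, -9.00986438e+01]))
```

View pics/c12.png

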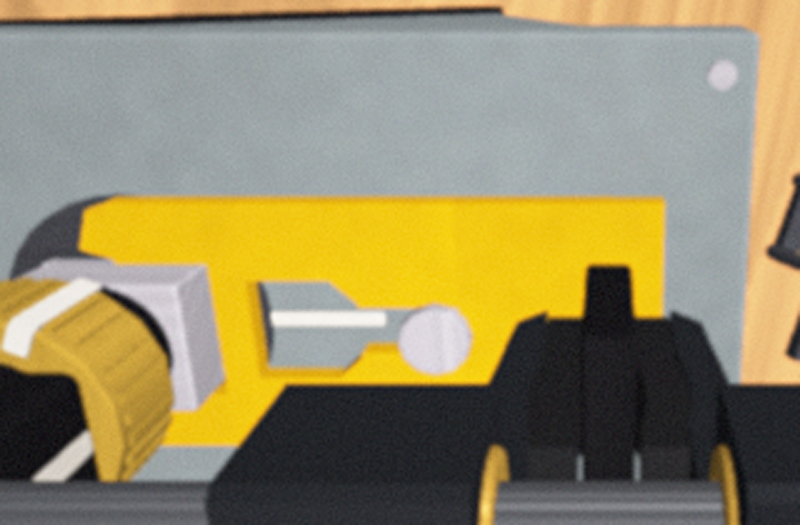

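```bash
python3 -m crank '[0,-0.05,0.05,0,0,0, 0,-0.1,0.1,0,0,0, 0,-0.15,0.1,0,0,0, 0,-0.15,0.1,0,0,0, 0,-0.15,0.1,0,0,0]' 1; python3 look.py w13
python3 - <<'E'
from h import *
z=np.load('pics/w12.npz');K,T=z['K'],z['T'];n=Rw[:,2]
g=lambda u,v,h:(Rw.T@(onplane(K,T,80+u/2.5,120+v/2.5,STUD+h*n,n)-STUD)*1000).round(1)
print('head w12',g(435,342,.013),'grip end',g(664,250,.0065))
E
```

```text
clock: 15.75
position: [0.5531, 0.1979, 0.1548]
orientation: [149.9, -0.0, 102.0]
force: [2.2, 0.2, -0.5]
gripper_width: 0.0098
[ 19.3  -4.7 129.3  -8.5  25.7  14. ] 15.75 [ 2.2  0.2 -0.5] (array([38.16909183,  0.42137116, 30.25685452]), array([  0.09821053,  -0.13354352, -90.09985625]))
head w12 [ 0.7 -0.6 13. ] grip end [50.4 18.2  6.5]
```

```bash
python3 -m crank '[0,-0.05,0.05,0,0,0, 0,-0.1,0.1,0,0,0, 0,-0.15,0.1,0,0,0, 0,-0.15,0.1,0,0,0]' 1; python3 look.py w14; python3 look.py s14 side
```

```text
clock: 16.2
position: [0.5534, 0.198, 0.1543]
orientation: [149.7, -0.0, 102.0]
force: [2.5, -0.4, 3.3]
gripper_width: 0.0099
[ 19.3  -4.7 129.4  -8.5  25.5  14.1] 16.2 [ 2.5 -0.4  3.3] (array([38.14965426,  0.52602533, 29.74960815]), array([  0.22721815,  -0.23751172, -90.09369363]))
[ 19.3  -4.7 129.4  -8.5  25.5  14.1] 16.25 [ 3.1 -0.1  3.7] (array([38.14551617,  0.51042446, 29.7391733 ]), array([  0.22572907,  -0.23542845, -90.10094479]))
```

The plate has stopped moving and rests on the face. I'll release and back off.

```bash
python3 -m crank '[0,0,0,0,0,0, 0,0,0,0,0,0, 0,0,0,0,0,0, 0,0,0,0,0,0, 0,0,0,0,0,0, 0,0,0,0,0,0]' -1 && python3 -m crank '[0,0,-2,0,0,0, 0,0,-5,0,0,0, 0,0,-9,0,0,0, 0,0,-13,0,0,0, 0,0,-13,0,0,0]' -1; python3 look.py w15;python3 - <<'E'
from h import *
delta(sp(-69,0,200),tool(-60));delta(sp(-69,0,200),tool(0))
E
```

```text
clock: 16.9
position: [0.5531, 0.198, 0.154]
orientation: [149.7, -0.0, 102.0]
force: [-0.4, 0.3, 0.8]
gripper_width: 0.0556
clock: 17.4
position: [0.4906, 0.1852, 0.2734]
orientation: [149.1, -0.1, 102.0]
force: [0.6, -0.4, 0.5]
gripper_width: 0.0884
[ 20.7 -20.8 128.6  -6.5  41.8  12.4] 17.4 [ 0.6 -0.4  0.5] (array([ 42.2067846 ,   1.07980599, 164.94201049]), array([  0.77250093,  -0.6300391 , -90.12183414]))
delta [ -0.11 -10.89  -3.86] [  0.69   0.12 -30.12] | rows>= 3.506831688441359
delta [ -0.11 -10.89  -3.86] [  0.58   0.49 -90.11] | rows>= 10.491044356577707
```

View pics/w15.png

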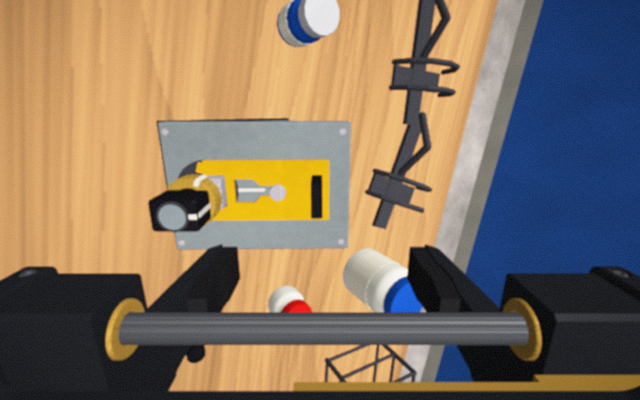

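The plate hangs seated, with the stud head at (278,192) over the slot end and the fork round the collar. Next is the ring. I'll bring the jaws in at +40° so the clockwise sweep stays clear of the nose corners.

Run:
```python
from h import *
z=np.load('pics/w4.npz');K,T=z['K'],z['T'];n=Rw[:,2]
f=lambda u,v,h:(Rw.T@(onplane(K,T,255+u/3.159,110+v/3.159,STUD+h*n,n)-STUD)*1000).round(1)
for h in(.046,.040):
    q=f(275,273,h);print(q,np.degrees(np.arctan2(q[1],q[0]+70)))
delta(sp(-69.5,0,120),tool(40));p,r=pose();print(R.from_matrix(r.T@tool(40)).as_euler('xyz',degrees=True))
```

```text
[-61.3  18.2  46. ] 64.45117536459287
[-59.5  18.6  40. ] 60.554571270074405
delta [ -0.12 -11.04   4.14] [   0.43    0.75 -130.11] | rows>= 15.147493681722173
[  -0.39612399    0.56240581 -130.11795463]
```

```bash
python3 -m crank '[0,-1,0,0,0,-8, 0,-2.5,0,0,0,-16, 0,-4,0,0,0,-24, 0,-5.5,0,0,0,-32, 0,-7,0,0,0,-40, 0,-8.5,0,0,0,-48, 0,-10,0,0,0,-56, 0,-11,0,0,0,-64, -0.1,-11,0,0,0.2,-72, -0.1,-11,0,0,0.3,-80, -0.1,-11,0,0.1,0.4,-88, -0.1,-11,0,0.2,0.5,-96, -0.1,-11,0,0.3,0.6,-104, -0.1,-11,1,0.4,0.7,-112, -0.1,-11,2,0.4,0.7,-120, -0.1,-11,3,0.4,0.75,-128, -0.1,-11,4.1,0.4,0.75,-130.1, -0.1,-11,4.1,0.4,0.75,-130.1, -0.1,-11,4.1,0.4,0.75,-130.1]' -1; python3 look.py w16;python3 - <<'E'
from h import *
delta(sp(-69.5,0,41.5),tool(40))
E
```

```text
clock: 19.35
position: [0.4176, 0.1684, 0.1776]
orientation: [-159.8, 22.4, -124.0]
force: [0.3, -0.0, 0.4]
gripper_width: 0.088
[  22.6  -25.2  141.5   -9.3   34.7 -113.1] 19.35 [ 0.3 -0.   0.4] (array([-7.05825545e+01, -4.76901392e-02,  1.19379440e+02]), array([ 0.05040632,  0.16861261, 39.93134531]))
delta [-0.03 -0.04  7.84] [ 0.06 -0.06 -0.06] | rows>= 1.5678154122861225
```

View pics/w16.png

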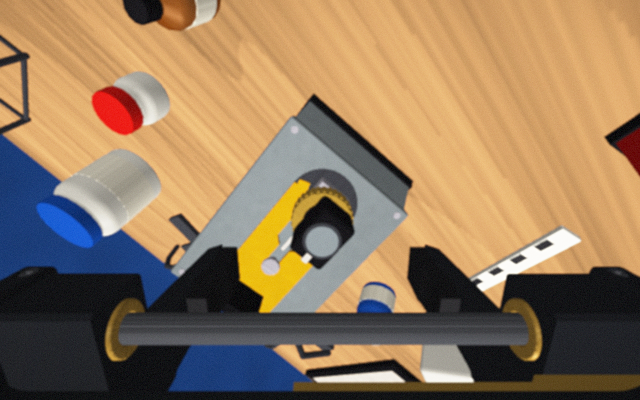

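```bash
python3 -m crank '[0,0,2,0,0,0, 0,0,4,0,0,0, 0,0,6,0,0,0, 0,0,7.3,0,0,0, 0,0,7.8,0,0,0, 0,0,7.8,0,0,0,0,0,7.8,0,0,0]' -1; python3 look.py w17
```

```text
clock: 20.1
position: [0.4561, 0.1769, 0.1114]
orientation: [-159.7, 22.5, -123.9]
force: [0.3, 0.1, -0.4]
gripper_width: 0.0886
[  21.4  -13.   141.5  -12.3   22.3 -110.4] 20.1 [ 0.3  0.1 -0.4] (array([-69.45822414,   0.15567985,  42.35332628]), array([2.72518243e-02, 3.49149550e-02, 3.99270617e+01]))
```

View pics/w17.png

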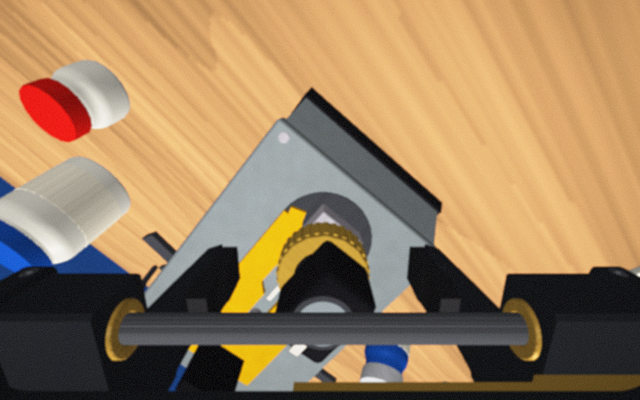

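Ring centred (column about 324). I'll close on it.

```bash
python3 -m crank '[0,0,0,0,0,0, 0,0,0,0,0,0, 0,0,0,0,0,0, 0,0,0,0,0,0, 0,0,0,0,0,0, 0,0,0,0,0,0, 0,0,0,0,0,0]' 1
python3 - <<'E'
from h import *
from cell import status
s=status.observe();print(s['force'],s['ft_torque'],Rw.T@s['ft_torque'],s['gripper_width']);print(instud(*pose()))
E
```

```text
clock: 20.85
position: [0.4563, 0.1769, 0.1117]
orientation: [-159.7, 22.5, -123.9]
force: [-0.2, -1.1, 1.4]
gripper_width: 0.0432
[-0.18988285 -1.13027435  1.38079415] [-0.02824023  0.0967909  -0.0796228 ] [-0.04622986  0.10055376 -0.06524966] 0.04318807695621097
(array([-69.18049528,   0.09929258,  42.52059169]), array([1.34043993e-02, 6.05203065e-03, 3.99291119e+01]))
```

```bash
python3 -m crank '[0,0,0,0,0,5, 0,0,0,0,0,10, 0,0,0,0,0,15, 0,0,0,0,0,20, 0,0,0,0,0,25, 0,0,0,0,0,30, 0,0,0,0,0,35, 0,0,0,0,0,40, 0,0,0,0,0,40]' 1
python3 - <<'E'
from h import *
from cell import status
s=status.observe();print(s['force'],Rw.T@s['ft_torque'],s['gripper_width'],s['q'][5],s['joint_torque'][5]);print(instud(*pose()))
E
```

```text
clock: 21.75
position: [0.4563, 0.1769, 0.1118]
orientation: [179.9, 30.0, -168.1]
force: [-1.4, -0.2, 1.5]
gripper_width: 0.0434
[-1.40696058 -0.24078385  1.46956312] [-0.00388251  0.1132889  -0.07817874] 0.04340773270537781 -70.37203683590091 0.5539253354072571
(array([-69.16708021,   0.14397039,  42.53254336]), array([ 0.01423153,  0.00944989, -0.08737339]))
```

```bash
cat > t.py <<'E'
from h import *
from cell import status
s=status.observe();print('F',s['force'].round(1),'Tz',(Rw.T@s['ft_torque']).round(3),'q6',s['q'][5].round(1),'tau6',s['joint_torque'][5].round(3),'ang',instud(*pose())[1].round(2))
E
python3 -m crank '[0,0,0,0,0,5, 0,0,0,0,0,10, 0,0,0,0,0,15, 0,0,0,0,0,18, 0,0,0,0,0,18]' 1; python3 t.py
```

```text
clock: 22.25
position: [0.4563, 0.1769, 0.1117]
orientation: [169.9, 28.4, 171.5]
force: [0.4, -0.7, 0.7]
gripper_width: 0.0434
F [ 0.4 -0.7  0.7] Tz [ 0.01   0.089 -0.007] q6 -52.5 tau6 0.362 ang [ 1.000e-02  1.000e-02 -1.799e+01]
```

```bash
python3 -m crank '[0,0,0,0,0,1.5, 0,0,0,0,0,3, 0,0,0,0,0,4, 0,0,0,0,0,4]' 1; python3 t.py
```

```text
clock: 22.65
position: [0.4563, 0.1769, 0.1118]
orientation: [167.8, 27.6, 167.0]
force: [-1.0, -0.0, 1.3]
gripper_width: 0.0432
F [-1.  -0.   1.3] Tz [ 0.023  0.101 -0.037] q6 -48.5 tau6 0.144 ang [ 1.0e-02  1.0e-02 -2.2e+01]
```

```bash
python3 -m crank '[0,0,0,0,0,1.5, 0,0,0,0,0,3, 0,0,0,0,0,3]' 1; python3 t.py;  python3 -m crank '[0,0,0,0,0,1.5, 0,0,0,0,0,3, 0,0,0,0,0,3]' 1; python3 t.py
```

```text
clock: 22.95
position: [0.4563, 0.1769, 0.1117]
orientation: [166.2, 26.9, 163.7]
force: [0.6, 0.7, -0.5]
gripper_width: 0.0432
F [ 0.6  0.7 -0.5] Tz [ 0.028  0.066 -0.02 ] q6 -45.4 tau6 0.193 ang [ 2.000e-02  2.000e-02 -2.507e+01]
clock: 23.25
position: [0.4563, 0.1769, 0.1118]
orientation: [164.8, 26.1, 160.4]
force: [-0.5, -1.0, 0.3]
gripper_width: 0.0429
F [-0.5 -1.   0.3] Tz [-0.004  0.082 -0.015] q6 -42.3 tau6 0.196 ang [ 1.000e-02  2.000e-02 -2.813e+01]
```

```bash
python3 look.py w18; python3 look.py s18 side; python3 look.py t18 top
python3 - <<'E'
import cv2,numpy as np
a=cv2.imread('pics/w18.png')[150:350,220:430];b=cv2.imread('pics/s18.png')[90:190,260:365]
cv2.imwrite('pics/c18.png',np.hstack([cv2.resize(a,(420,400),interpolation=2),cv2.resize(b,(380,400),interpolation=2)[:,:380]]))
E
```

```text
[ 21.4 -13.  141.5 -12.3  22.3 -42.3] 23.25 [-0.5 -1.   0.3] (array([-69.14864133,   0.14434831,  42.52931006]), array([ 1.30777892e-02,  1.67072217e-02, -2.81325531e+01]))
[ 21.4 -13.  141.5 -12.3  22.3 -42.4] 23.3 [-1.3 -0.1  1.7] (array([-69.12534932,   0.18250268,  42.53807246]), array([ 1.69047655e-02,  1.44177501e-02, -2.80834710e+01]))
[ 21.4 -13.  141.5 -12.3  22.3 -42.4] 23.35 [-0.8 -0.4  1.1] (array([-69.14841893,   0.17663107,  42.53577433]), array([ 1.65496920e-02,  1.64179212e-02, -2.80766980e+01]))
```

View pics/c18.png

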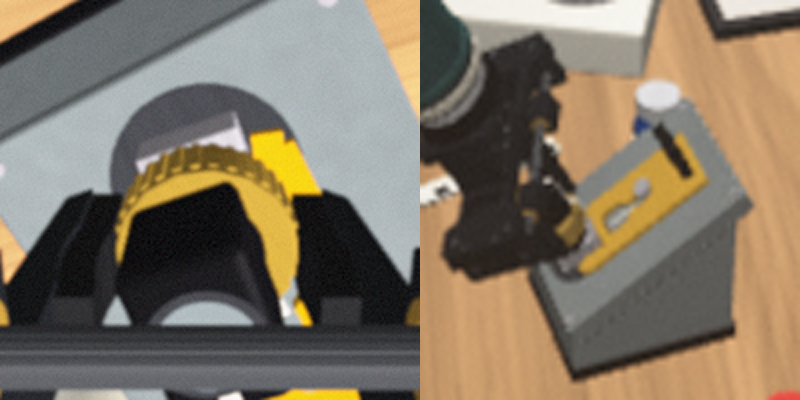

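```bash
python3 -m crank '[0,0,0,0,0,1.5, 0,0,0,0,0,3, 0,0,0,0,0,3]' 1; python3 t.py;  python3 -m crank '[0,0,0,0,0,1.5, 0,0,0,0,0,3, 0,0,0,0,0,3]' 1; python3 t.py
```

```text
clock: 23.7
position: [0.4563, 0.1769, 0.1118]
orientation: [163.4, 25.3, 157.2]
force: [-0.2, -0.5, 1.0]
gripper_width: 0.0435
F [-0.2 -0.5  1. ] Tz [0.003 0.099 0.015] q6 -39.3 tau6 0.198 ang [ 2.000e-02  2.000e-02 -3.114e+01]
clock: 24.0
position: [0.4563, 0.1769, 0.1117]
orientation: [162.0, 24.4, 153.9]
force: [0.6, 0.3, 1.8]
gripper_width: 0.0436
F [0.6 0.3 1.8] Tz [0.056 0.096 0.083] q6 -36.3 tau6 0.273 ang [ 1.000e-02  2.000e-02 -3.419e+01]
```

```bash
python3 -m crank '[0,0,0,0,0,1, 0,0,0,0,0,2, 0,0,0,0,0,2]' 1; python3 t.py; python3 -m crank '[0,0,0,0,0,1, 0,0,0,0,0,2, 0,0,0,0,0,2]' 1; python3 t.py
```

```text
clock: 24.3
position: [0.4563, 0.177, 0.1118]
orientation: [161.2, 23.8, 151.9]
force: [-0.9, 0.6, 0.6]
gripper_width: 0.0432
F [-0.9  0.6  0.6] Tz [0.068 0.084 0.374] q6 -34.3 tau6 0.431 ang [ 2.00e-02  1.00e-02 -3.62e+01]
clock: 24.6
position: [0.4563, 0.177, 0.1118]
orientation: [160.3, 23.1, 149.8]
force: [-0.3, -0.3, 0.8]
gripper_width: 0.043
F [-0.3 -0.3  0.8] Tz [0.079 0.077 0.639] q6 -32.2 tau6 0.707 ang [ 1.00e-02  1.00e-02 -3.82e+01]
```

Resistance rises to about 0.64 N m, which should be the stop. I'll release and check.

```bash
python3 -m crank '[0,0,0,0,0,0, 0,0,0,0,0,0, 0,0,0,0,0,0, 0,0,0,0,0,0, 0,0,0,0,0,0, 0,0,0,0,0,0]' -1 && python3 -m crank '[0,0,-2,0,0,0, 0,0,-5,0,0,-7, 0,0,-9,0,0,-15, 0,0,-12,0,0,-23, 0,0,-15,0,0,-31, 0,0,-15,0,0,-38,0,0,-15,0,0,-38,0,0,-15,0,0,-38]' -1; python3 look.py w19;  python3 -c "
import cv2
im=cv2.imread('pics/w19.png')[110:300,255:400];cv2.imwrite('pics/w19c.png',cv2.resize(im,(458,600),interpolation=cv2.INTER_CUBIC))"
```

```text
clock: 25.2
position: [0.4563, 0.1769, 0.1117]
orientation: [160.3, 23.1, 149.8]
force: [-0.5, 0.2, -1.1]
gripper_width: 0.0876
clock: 26.0
position: [0.3827, 0.1611, 0.2412]
orientation: [179.8, 30.0, -168.4]
force: [-0.2, -0.0, -0.2]
gripper_width: 0.0882
[ 24.1 -34.9 139.6  -8.3  46.2 -73.3] 26.0 [-0.2 -0.  -0.2] (array([-6.96476822e+01,  1.03242001e-01,  1.92236143e+02]), array([ 0.01187608,  0.04404349, -0.37894098]))
```

View pics/w19c.png

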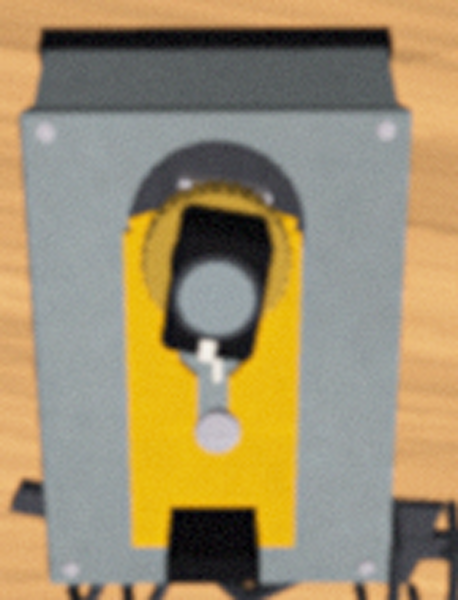

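The plate is still hung, but the nose line at (207,350) sits about 8° clockwise of the face line at (217,370). The barrel used up the fork's play when the ring came tight. I'll measure it and look from the side for the ring's mark.

Run:
```python
from h import *
z=np.load('pics/w19.npz');K,T=z['K'],z['T'];n=Rw[:,2]
f=lambda u,v,h:(Rw.T@(onplane(K,T,255+u/3.159,110+v/3.159,STUD+h*n,n)-STUD)*1000).round(1)
a,b=f(217,298,.078),f(207,350,.078);print(a,b,'cw',np.degrees(np.arctan2(-(b-a)[1],(b-a)[0])))
# long sides of nose
for s in(((186,210),(163,345)),((272,232),(250,355))):
    a,b=f(*s[0],.078),f(*s[1],.078);print('side cw',np.degrees(np.arctan2(-(b-a)[1],(b-a)[0])))
print('plate edges',f(128,300,.005),f(134,530,.005),f(300,300,.005),f(294,530,.005),'head',f(217,432,.013))
delta(sp(20,0,165),tool(-90))
```

```text
[-69.5   0.   78. ] [-54.8  -2.7  78. ] cw 10.407711312490056
side cw 10.413825470989213
side cw 9.352979250093249
plate edges [-45.8 -30.4   5. ] [ 43.3 -31.1   5. ] [-45.5  28.4   5. ] [43.7 28.   5. ] head [ 0.1 -0.3 13. ]
delta [-9.    0.05  2.67] [-8.000e-02 -8.000e-02  8.965e+01] | rows>= 10.436630289629326
```

```bash
python3 -m crank '[-0.5,0,0,0,0,8, -1.5,0,0,0,0,16, -2.5,0,0,0,0,24, -3.5,0,0,0,0,32, -4.5,0,0,0,0,40, -5.5,0,0,0,0,48, -6.5,0,0.5,0,0,56, -7.5,0,1,0,0,64, -8.5,0,1.5,0,0,72, -9,0,2,0,0,80, -9,0,2.7,0,0,87, -9,0,2.7,0,0,89.6, -9,0,2.7,0,0,89.6]' -1; python3 look.py w20; python3 -c "
import cv2
im=cv2.imread('pics/w20.png')[120:270,150:380];cv2.imwrite('pics/w20c.png',cv2.resize(im,(800,522),interpolation=cv2.INTER_CUBIC))"
```

```text
clock: 27.35
position: [0.4718, 0.1793, 0.26]
orientation: [150.3, 0.0, 102.0]
force: [0.8, -0.9, -0.2]
gripper_width: 0.0878
[ 20.8 -22.2 130.6  -6.5  42.4  12.5] 27.35 [ 0.8 -0.9 -0.2] (array([ 18.56218679,  -0.75586834, 163.11291412]), array([ -0.27156745,   0.21004535, -90.04570977]))
```

View pics/w20c.png

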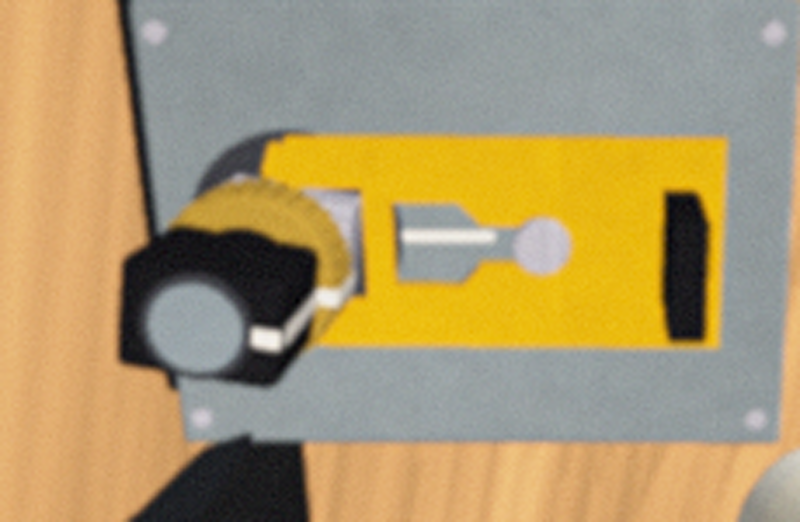

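The ring mark lines up with the nose line, so the ring is at its stop and only the barrel is off, about 10° clockwise within the held play. The plate is still seated. I'll grip the nose at -10° and turn it back to the mark; the ring will go with it.

Run:
```python
from h import *
delta(sp(-69.2,0.1,120),tool(-10))
```

```text
delta [ 0.09 -8.79  4.39] [ -0.23  -0.15 -79.96] | rows>= 9.308826105626459
```

```bash
python3 -m crank '[0,-1,0,0,0,-8, 0,-2.5,0,0,0,-16, 0,-4,0,0,0,-24, 0,-5.5,0,0,0,-32, 0,-7,0,0,0,-40, 0,-8,0,0,0,-48, 0.1,-8.8,1,-0.1,0,-56, 0.1,-8.8,2,-0.2,0,-64, 0.1,-8.8,3,-0.2,-0.1,-72, 0.1,-8.8,4.4,-0.2,-0.1,-80, 0.1,-8.8,4.4,-0.2,-0.1,-80, 0.1,-8.8,4.4,-0.2,-0.1,-80]' -1; python3 look.py w21
python3 - <<'E'
from h import *
delta(sp(-69.2,0.1,62.5),tool(-10))
E
```

```text
clock: 28.6
position: [0.418, 0.1687, 0.1782]
orientation: [174.2, 29.3, -179.6]
force: [-0.5, -0.2, 0.9]
gripper_width: 0.0883
[ 22.6 -25.2 141.4  -9.3  34.7 -63. ] 28.6 [-0.5 -0.2  0.9] (array([-69.85053385,   0.12965519, 119.65480687]), array([ -0.01037017,   0.14047336, -10.14322828]))
delta [-0.02 -0.01  5.75] [ 0.   -0.07 -0.12] | rows>= 1.1507825336809643
```

View pics/w21.png

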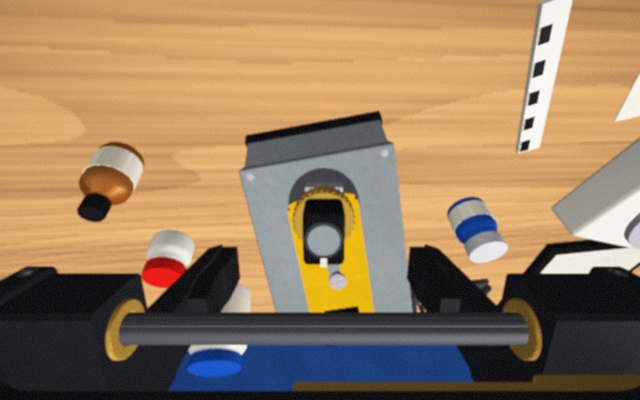

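```bash
python3 -m crank '[0,0,2,0,0,0, 0,0,4,0,0,0, 0,0,5.7,0,0,0, 0,0,5.7,0,0,0]' -1 && python3 -m crank '[0,0,0,0,0,0, 0,0,0,0,0,0, 0,0,0,0,0,0, 0,0,0,0,0,0, 0,0,0,0,0,0, 0,0,0,0,0,0, 0,0,0,0,0,0,0,0,0,0,0,0]' 1; python3 t.py;  python3 -m crank '[0,0,0,0,0,-2.5, 0,0,0,0,0,-5, 0,0,0,0,0,-7.5, 0,0,0,0,0,-10, 0,0,0,0,0,-10]' 1; python3 t.py
```

```text
clock: 29.05
position: [0.4455, 0.1745, 0.128]
orientation: [174.2, 29.2, -179.7]
force: [0.2, 0.4, -0.5]
gripper_width: 0.0881
clock: 29.85
position: [0.4455, 0.1745, 0.1281]
orientation: [174.2, 29.2, -179.7]
force: [-1.1, 8.7, 0.9]
gripper_width: 0.0261
F [-1.1  8.7  0.9] Tz [ 1.762  0.011 -0.026] q6 -61.3 tau6 0.017 ang [ -0.03   0.23 -10.23]
clock: 30.35
position: [0.4455, 0.1746, 0.1281]
orientation: [179.9, 29.8, -168.2]
force: [-0.6, 0.8, 0.5]
gripper_width: 0.0259
F [-0.6  0.8  0.5] Tz [0.024 0.163 0.039] q6 -71.3 tau6 -0.268 ang [-0.01  0.24 -0.22]
```

```bash
python3 -m crank '[0,0,0,0,0,0, 0,0,0,0,0,0, 0,0,0,0,0,0, 0,0,0,0,0,0, 0,0,0,0,0,0]' -1 && python3 -m crank '[0,0,-3,0,0,0, 0,0,-6,0,0,0, 0,0,-10,0,0,0, 0,0,-13,0,0,0, 0,0,-13,0,0,0, 0,0,-13,0,0,0]' -1
python3 look.py w22; python3 look.py s22 side; python3 -c "
import cv2,numpy as np
im=cv2.imread('pics/w22.png')[110:300,255:400];b=cv2.imread('pics/s22.png')[100:195,265:365]
cv2.imwrite('pics/w22c.png',np.hstack([cv2.resize(im,(400,524),interpolation=2),cv2.resize(b,(400,524),interpolation=2)]))"
```

```text
clock: 30.85
position: [0.4455, 0.1746, 0.1281]
orientation: [179.9, 29.8, -168.2]
force: [-0.5, -0.6, -0.5]
gripper_width: 0.0638
clock: 31.45
position: [0.3827, 0.1613, 0.2416]
orientation: [179.8, 29.9, -168.2]
force: [-0.1, 0.8, -0.5]
gripper_width: 0.0884
[ 24.2 -34.9 139.5  -8.3  46.3 -73.5] 31.45 [-0.1  0.8 -0.5] (array([-69.41343649,   0.28027686, 192.5553108 ]), array([ 0.02225888,  0.11164967, -0.22777251]))
[ 24.1 -34.8 139.6  -8.3  46.3 -73.5] 31.5 [ 0.6 -0.5 -0.1] (array([-7.06589301e+01,  7.22309849e-02,  1.91475153e+02]), array([-0.01477649,  0.28036893, -0.22363233]))
```

View pics/w22c.png

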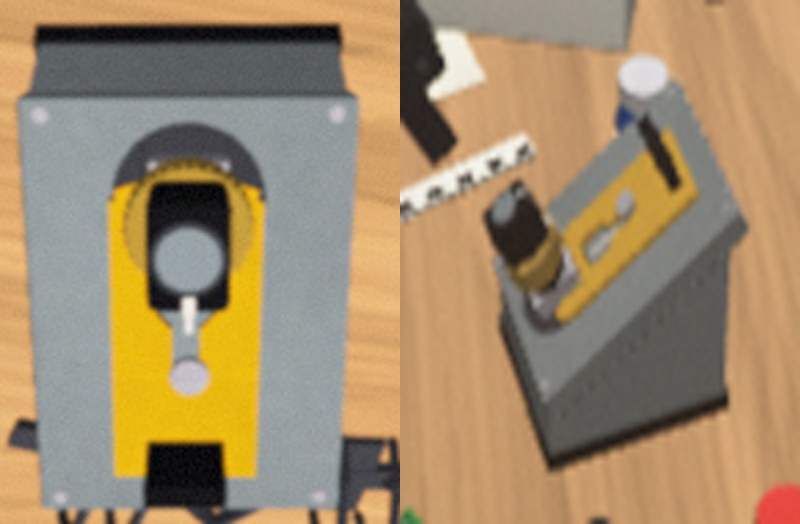

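The barrel is back on its mark, with nose line, face line and stud in one column. I'll check the ring mark once more from the side.

```bash
python3 -m crank '[-0.5,0,0,0,0,8, -1.5,0,0,0,0,16, -2.5,0,0,0,0,24, -3.5,0,0,0,0,32, -4.5,0,0,0,0,40, -5.5,0,0,0,0,48, -6.5,0,0.5,0,0,56, -7.5,0,1,0,0,64, -8.5,0,1.5,0,0,72, -9,0,2,0,0,80, -9,0,2.7,0,0,87, -9,0,2.7,0,0,89.6, -9,0,2.7,0,0,89.6]' -1; python3 look.py w23; python3 -c "
import cv2
im=cv2.imread('pics/w23.png')[140:260,160:320];cv2.imwrite('pics/w23c.png',cv2.resize(im,(800,600),interpolation=cv2.INTER_CUBIC))"
```

```text
clock: 32.85
position: [0.471, 0.1791, 0.2568]
orientation: [150.7, 0.2, 102.2]
force: [-0.0, 0.4, 0.0]
gripper_width: 0.0883
[ 20.9 -21.9 130.6  -6.5  42.5  12.3] 32.85 [-0.   0.4  0. ] (array([ 16.23166148,  -0.75968375, 160.75506186]), array([ -0.60919808,   0.46602439, -89.81577761]))
```

View pics/w23c.png

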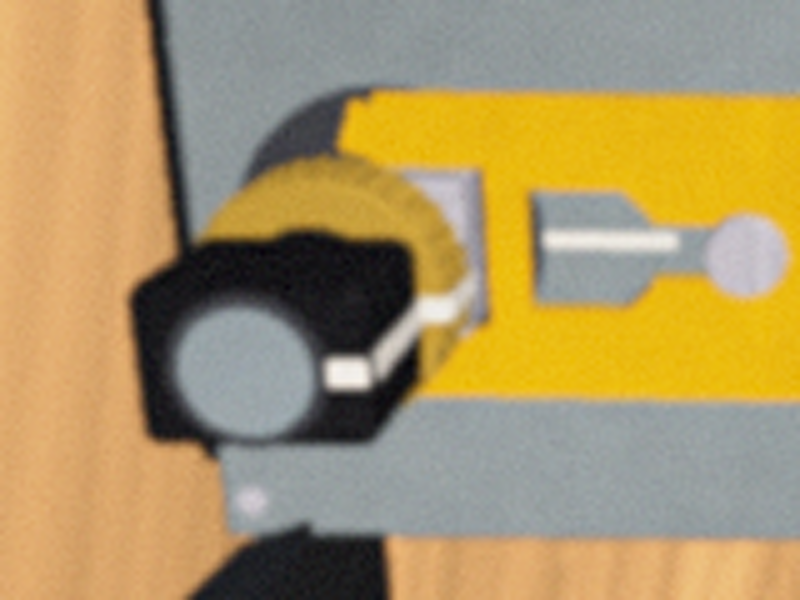

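```bash
python3 - <<'E'
from h import *
z=np.load('pics/w23.npz');K,T=z['K'],z['T'];n=Rw[:,2]
f=lambda u,v,h:(Rw.T@(onplane(K,T,160+u/5,140+v/5,STUD+h*n,n)-STUD)*1000).round(1)
for nm,u,v,h in(('ring in',422,310,.046),('ring out',447,308,.046),('ring bottom',468,283,.030),('nosemark',348,373,.078),('lens',242,369,.078),('line',610,240,0),('head',748,257,.013),('barrel base',0,0,0)): print(nm,f(u,v,h))
print('plate top edge/bot',f(600,93,.005),f(600,402,.005),'open left',f(538,250,.005), 'slot')
a=cv2.imread('pics/w23.png');E=np.load('pics/w20.npz')
E
python3 - <<'E'
import sys; sys.path.insert(0,'.')
from h import *
z=np.load('pics/w23.npz');im,K,T=z['im'],z['K'],z['T'];n=Rw[:,2]
hsv=cv2.cvtColor(im,cv2.COLOR_RGB2HSV);m=cv2.inRange(hsv,(18,140,90),(33,255,255))
r=150+25;u=np.nonzero(m[165])[0];print(u.max());print('plate upper end',(Rw.T@(onplane(K,T,u.max()+.5,165,STUD+.005*n,n)-STUD)*1000).round(1))
E
```

```text
ring in [-51.9  -1.3  46. ]
ring out [-47.7  -0.9  46. ]
ring bottom [-47.7  -1.2  30. ]
nosemark [-54.8  -1.1  78. ]
lens [-70.5  -0.6  78. ]
line [-26.6  -1.1  -0. ]
head [ 1.1 -0.8 13. ]
barrel base [-139.5   44.6   -0. ]
plate top edge/bot [-26.7  28.5   5. ] [-29.1 -33.1   5. ] open left [-39.9  -1.9   5. ] slot
361
plate upper end [49.5 23.   5. ]
```

```bash
python3 look.py tfin top; python3 -c "
from cell import bot
print(bot.hand_in())"
```

```text
[ 20.9 -22.  130.6  -6.5  42.5  12.3] 32.9 [-0.5 -1.1 -0.7] (array([ 16.67256474,  -0.73381885, 161.25096006]), array([ -0.55506397,   0.42382615, -89.75236144]))
the job is handed in; nothing more can be done
None
```

View pics/tfin.png

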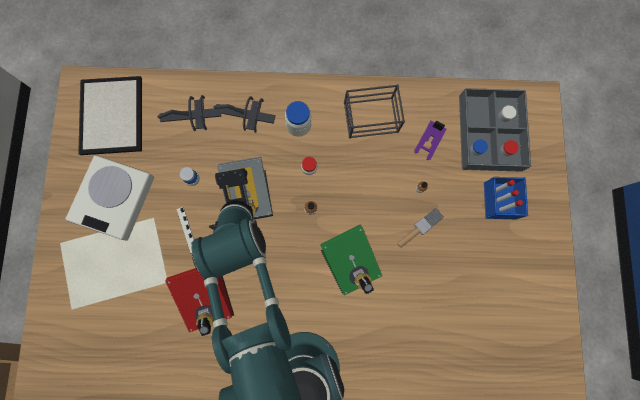

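I turned the barrel back to its mark, hung the yellow plate and slid it down to its stop. Then I turned the lock ring clockwise until resistance rose to about 0.64 N m. The job is handed in at 32.9 s, with the gripper open and clear of everything.

**One deviation:** as the ring came tight, the barrel moved about 10° clockwise in the fork. I had to grip the nose and turn it back after tightening. So the barrel was not on its mark throughout the tightening, only before and after it.

**Last checks:**
- **Barrel:** the nose line is in line with the face line and the stud, within about 1–2°.
- **Ring:** its white mark points straight up the slope, within about 1–2°. I take that as at its stop.
- **Plate:** it still hangs on the stud with its fork round the collar. It measured at or slightly past fully down, about 1 to 1.5 mm off to one side, which is within its play.
- **Other objects:** the final top view shows them where they stood at the start, as far as the arm lets it be seen.

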